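# Load the plug magazine and clip its cover on

### The job

Press the loose wooden plug down into the leaning spring magazine, on top of the plug already in it, until both catches have snapped back over its top and hold it with your hand away. Then press the cover straight down over the mouth until both of its clip arms have snapped under the rim beads and it sits fully home, and let go. Leave the other things on the table where they are.

Things in the scene. Friction and masses are not known exactly. Their poses are not given: they have to be found in the camera images.
- plug_center (a point): The loose plug: a plain plywood hole-saw core, a cylinder 34.4 mm in diameter and 28 mm tall, 19 g, standing upright on the table in front of the magazine, either side of the cover. This point is its centre, 14 mm above its underside; z is its axis.
- loaded_center (a point): The plug already in the magazine, like the loose one: this point is its centre. Its underside rests on the follower; at the start its top lies 10 mm below the catch plane. When the loose plug is pressed in, this one is pushed down ahead of it by about 18 mm.
- mouth (a point): Centre of the fixed magazine's mouth, in the plane of the catches' undersides (catch plane), about 110 mm above the table. z points out of the mouth along the tube, which leans 30 degrees from vertical towards the robot; x (level) points to its left, y to its front (at the robot, sloping down). The tube below is square aluminium, 37 mm inside, 45 outside, with a viewing slit in front. Left and right there are catches, front and back walls.
- wall_top (a point): Point on the tube's axis 7 mm along z above mouth, level with the tops of the front and back (y) walls: 37 mm apart inside, flared to 42 mm at the top, 45 mm over their outsides. The plug goes between them; fully home, the cover's plate rests on them. The catches reach 7 mm above mouth, the steel posts behind them 6 mm (75 mm over all in x).
- cover_grip (a point): Centre of the cover's grip: a ply bar 28 mm long (cover's y), 12 wide (x), 24 tall, on an aluminium plate 32 (x) x 72 (y) x 5 mm. This point is 12 mm above the plate's top and 40 mm above the feet it stands on. It goes on with its y along the mouth's y (either way round), z along the mouth's z; fully home this point is 24 mm from mouth along the mouth's z. Pressing it on past the beads takes about 5 N, 10 mm before home. 70 g.
- cover_feet (a point): Point between the feet of the cover's two rigid clip arms, 40 mm under the grip's centre. The arms hang 23 mm from the plate's ends (y = +-30.5 to 35.5 mm, 24 mm wide in x), with inward hooks 8 mm above the feet, tips 50 mm apart, bevelled below. A boss 22 x 28 mm under the plate reaches 4 mm down into the mouth.
- follower (a joint): How far the spring follower is pressed down the tube, m: 0 at its upper stop (one plug in), about 0.018 with two plugs held, at most 0.038. The spring pushes with 4 N at 0, 7.6 N at 0.018.
- catch_left (a joint): Left catch (mouth's +x), m pushed outward: 0 sprung in, 0.004 with a plug beside it. 15 mm wide. The two sloping tops close from 36 mm apart, 7 mm above the catch plane, to 27 mm apart at 1.6 mm above it. A plug pressed along -z parts them (about 5 N); pressed on to just above or onto the plug below (underside 6 to 10 mm under the plane) it stands there by itself.
- catch_right (a joint): Right catch (mouth's -x), likewise. From there the plug is pushed on along -z by something under 32 mm wide, such as closed fingers, until its top is just below the catch plane (2 to 5 mm further does no harm); once that is withdrawn the catches are sprung in over it and the stack comes up against them.
- rim_front (a joint): Sprung rim bead on the outside of the front (+y) wall, m pressed inward; 0 out. It stands 6.5 mm proud of the wall, its underside 6 mm below the catch plane, its sloping top reaching 5 mm above it.
- rim_back (a joint): The same on the back (-y) wall.
- saw_mid (a point): Bystander: steel hole saw standing near the blue panel, left of the magazine, 39 mm across, 64 mm tall; this point is half-way up. Leave it.
- pencil: Bystander: flat pencil lying in front, about 160 mm long, 8 mm thick. Leave it.
- nail_jar: Bystander: jar, 62 mm across, 80 mm tall, right of the magazine; origin at the underside. Leave it.
Things that resemble listed ones, but are neither listed nor needed, are in the scene too. What is meant by the part that bears cover_grip is not green, and is the smaller of those in its own colour. Leave any orange look-alike of the part that bears plug_center alone.

How it is judged:
By the outcome, as a careful person would: the job done as asked, in the order asked, and still so for the second after the job is handed in, with the robot touching nothing.
It also fails if it takes over 56 s, if anything falls off the work surface, if the arm or the gripper's body presses on something with over 40 N, if the wrist force passes 120 N, or if a joint passes its speed limit or range.

### The arm

A 6-joint arm with a two-finger parallel gripper is mounted at the origin on a cart in front of the work surface, level with it; the furniture and walls round the work are solid. World frame = base frame: x ahead of the robot, y to its left, z up, the work surface at z = 0. Lengths are in m, angles in rad, forces in N, time in s.
With the tool pointing down it reaches from about 0.35 to 0.975 m from the base axis. Payload 7.1 kg.
Tool frame: the origin (TCP) lies on the centre line of the jaws, within the pads' length; the fingertips stand 19 mm ahead of it and the grasp point (between the pads) is the TCP; z points along the fingers, y is the direction in which the jaws open and shut (so a half turn about z gives the same grasp; the last joint's range is limited). The gripper opens to 88 mm and grips with 3 to 60 N. Pads are 20 mm wide; open, the fingers measure 115 mm over their backs; the gripper's body (75 mm by 178 mm) begins 61 mm behind the grasp point.
Start: joints at [1.114, 0.423, 1.63, -0, 1.089, -0.019], TCP at [0.265, 0.566, 0.242] pointing down, gripper open.
Joint ranges: [-3, 3], [-0.9, 2.11], [0.09, 2.58], [-1.31, 4.45], [0.11, 2.69], [-2.54, 2.54]. Speed limits (rad/s): [2.39, 2.39, 3.01, 3.14, 3.14, 3.14].

### API

Orientations are given as a 3x3 rotation matrix whose columns are the frame's x, y, z axes.
In Python, from cell import bot gives the robot as it stands.
- The arm moves only by the tool jog_arm, never from a script. Its argument "steps" is one flat list of numbers, 4 for each row, row after row: the shift along the world's x, y, z in cm, then the turn about the world's z in rad. A call has 1 to 12 rows; each row shifts and turns the commanded pose from where the row before left it; what a row does not reach is not made up. A row lasts 1/10 s, in which the tool goes at most 50 mm and 8.59 degrees, less where a joint would pass 70% of its speed; a pose out of reach is approached as far as the arm can. A call with a gripper value outside its range is refused whole. "grip" is the closure, from 0 (fully open) to 1 (shut), set as the call begins (left out, the last holds). The fingers move at their own pace and stop on an object; "force" is the grip in N (left out, the last holds). Time passes only in rows, so rows that do not move let the fingers close. It gives the time, the measured TCP pose, the force and the opening at its end, in the units of the state.
- bot.state(): the state, without advancing time (a new reading comes with each control period).
- bot.camera(name): name is "scene" or "top"; returns (picture, depth): 400x640x3 uint8, blue, green, red; 400x640 float32, m along the optical axis (not along the pixel's ray), 0 where there is no reading.
- bot.get_calibration(name): a dict with "fovy" (degrees; the focal length in pixels is half the picture's height over the tangent of half this angle, whatever the lens; pixels are square), "cx", "cy" (the principal point, pixels), "R" (3x3) and "t" (3): a world point X has camera coordinates R X + t. Camera axes: x right, y down, z forward; pixel columns grow to the right and rows downward; lengths in m; the calibration is good to about 2 mm. A picture is of the moment at which its call begins. get_calibration takes no time and is no camera call.
- bot.sign_off(): hands the job in, once; it reports no verdict.
The state is a dict: "time": time; "joints": joint angles; "joint_vel": joint speeds; "joint_efforts": joint torques, N m; "tool_pos": TCP position; "tcp_rot": TCP orientation; "wrist_force": force on the tool from outside, world axes, zero at the start; "wrist_torque": the same for the moment, N m; "finger_gap": opening from 0.0 (shut) to 1.0 (fully open).
Only numpy, scipy, OpenCV 4.12 (cv2) and the standard library are available. Lean on these libraries where they do the work, as an engineer would, in place of code of your own. Each camera call takes 0.05 s, during which the arm holds its last target.

## Working session

There is one attempt and no reset: what is moved stays moved. The work goes in short steps, Python scripts to look and compute and a tool call to move; the robot and the scene stay as the last step left them, time stands still between calls to the robot, and variables do not carry over. Pictures are saved under pics/ and viewed, and the job is handed in when it is done.

Besides the shell and the picture viewer there is one more tool, called after "Call:" by a JSON object that holds its "method" and its "body", one argument or row to a line. jog_arm: Moves the arm, as the interface text tells. Its arguments: {"type":"object","properties":{"steps":{"type":"array"},"grip":{"type":"number"},"force":{"type":"number"}},"required":["steps"]}

```bash
mkdir -p pics; ls; cat > h.py <<'E'
import numpy as np, cv2
from cell import bot
def cal(n):
    c=bot.get_calibration(n); f=200/np.tan(np.radians(c['fovy'])/2); return f,c['cx'],c['cy'],np.array(c['R']),np.array(c['t'])
def cloud(n,d):
    f,cx,cy,R,t=cal(n); v,u=np.mgrid[0:400,0:640]
    P=np.stack([(u-cx)/f*d,(v-cy)/f*d,d],-1)
    return (P-t)@R
def proj(n,X):
    f,cx,cy,R,t=cal(n); p=R@np.array(X)+t; return f*p[0]/p[2]+cx,f*p[1]/p[2]+cy
def snap(tag):
    for n in('scene','top'):
        im,d=bot.camera(n); cv2.imwrite(f'pics/{tag}_{n}.png',im); np.save(f'{tag}_{n}.npy',d); 
E
python3 - <<'E'
from h import *
snap('a')
for n in('scene','top'):
    f,cx,cy,R,t=cal(n); print(n,f,cx,cy,-R.T@t,R[2])
s=bot.state(); print(s['time'],s['tool_pos'],s['tcp_rot'],s['finger_gap'])
E
```

```text
pics
scene 403.86292979428237 318.718242647967 194.3262013764717 [0.20269554 0.21674893 0.58624872] [ 0.34081165 -0.74994443 -0.56694865]
top 390.5970186119987 316.6997949273129 196.03532491000107 [ 0.3619867  -0.39863339  0.97012307] [ 0.15262461 -0.01599939 -0.98815472]
0.1 [0.26474587 0.56564349 0.24097887] [[-9.05676397e-01  4.23969219e-01 -6.04672866e-04]
 [ 4.23969649e-01  9.05675548e-01 -1.24002914e-03]
 [ 2.19032434e-05 -1.37942807e-03 -9.99999048e-01]] 1.0018280330283755
```

View pics/a_scene.png

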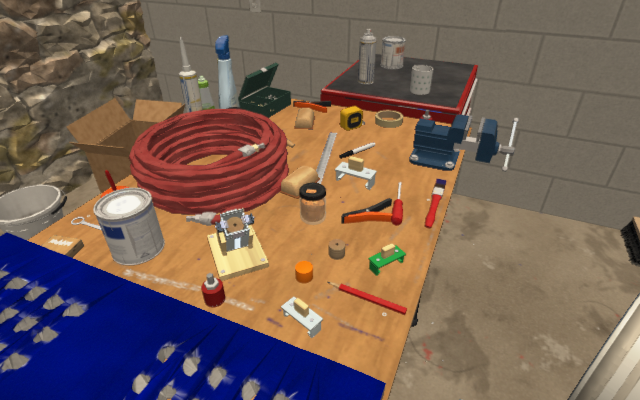

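View pics/a_top.png

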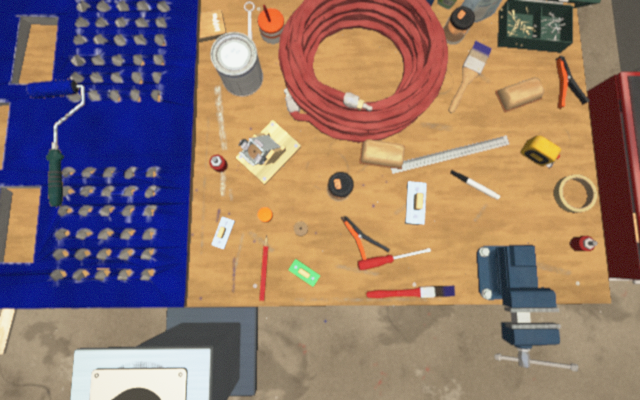

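```bash
python3 - <<'E'
from h import *
d=np.load('a_top.npy');P=cloud('top',d);ds=np.load('a_scene.npy');S=cloud('scene',ds)
for u,v in [(223,232),(415,202),(305,272),(265,215),(301,229),(265,270),(340,184),(217,162),(262,150),(280,145)]: print('top',u,v,P[v,u].round(4))
for u,v in [(301,308),(355,165),(387,250),(304,267),(337,245),(236,222),(213,280),(312,187)]: print('sc',u,v,S[v,u].round(4))
print(proj('top',[0,0,0]))
a=cv2.imread('pics/a_top.png');b=cv2.imread('pics/a_scene.png')
cv2.imwrite('pics/b1.png',cv2.resize(a[110:290,190:450],None,fx=3,fy=3,interpolation=cv2.INTER_CUBIC))
cv2.imwrite('pics/b2.png',cv2.resize(b[150:340,190:430],None,fx=3,fy=3,interpolation=cv2.INTER_CUBIC))
E
```

```text
top 223 232 [ 0.4199 -0.1936  0.0504]
top 415 202 [ 0.4866 -0.6443  0.0642]
top 305 272 [ 0.3265 -0.3853  0.0524]
top 265 215 [ 0.4617 -0.2885  0.0277]
top 301 229 [ 0.4272 -0.3756  0.0299]
top 265 270 [ 0.3304 -0.2882  0.0103]
top 340 184 [ 0.5275 -0.4673  0.0798]
top 217 162 [ 0.5879 -0.1743  0.0507]
top 262 150 [ 0.5971 -0.2911  0.1238]
top 280 145 [ 0.6401 -0.3225  0.0153]
sc 301 308 [ 0.4169 -0.1785  0.0474]
sc 355 165 [ 0.4897 -0.643   0.0566]
sc 387 250 [ 0.3253 -0.3728  0.0483]
sc 304 267 [ 0.4638 -0.2856  0.0264]
sc 337 245 [ 0.4292 -0.3706  0.0261]
sc 236 222 [ 0.6001 -0.2724  0.104 ]
sc 213 280 [ 0.5885 -0.1696  0.0497]
sc 312 187 [ 0.5337 -0.4751  0.0789]
(np.float64(137.86133734459642), np.float64(417.12242583909983))
```

```bash
python3 - <<'E'
from h import *
# sizes via raised mask clusters in top+scene clouds
for n,uv in (('top',[(223,232),(415,202),(301,229),(265,215)]),('scene',[(301,315),(355,172),(337,249),(304,271)])):
    P=cloud(n,np.load(f'a_{n}.npy')); m=((P[...,2]>0.006)&(P[...,2]<0.2)).astype(np.uint8)
    k,l=cv2.connectedComponents(m,connectivity=4)
    for u,v in uv:
        w=l[v-4:v+5,u-4:u+5]; w=w[w>0]
        if len(w)==0: print('none');continue
        i=np.bincount(w).argmax(); Q=P[l==i]; r=cv2.minAreaRect((Q[:,:2]*1000).astype(np.float32)); print(n,u,v,len(Q),r,Q[:,2].max())
E
```

```text
top 223 232 406 ((419.4750061035156, -186.65492248535156), (32.740230560302734, 71.19727325439453), 70.1551742553711) 0.05598663794522931
top 415 202 800 ((488.5441589355469, -652.3367309570312), (45.68484878540039, 101.66261291503906), 84.55946350097656) 0.0777854954461285
top 301 229 167 ((428.2927551269531, -373.4490966796875), (33.58930206298828, 32.320438385009766), 45.351104736328125) 0.03238115604288623
top 265 215 174 ((462.43511962890625, -287.5245666503906), (32.35199737548828, 32.85183334350586), 89.05618286132812) 0.03181914427044256
scene 301 315 784 ((421.3817138671875, -185.51454162597656), (33.14696502685547, 73.61925506591797), 70.22211456298828) 0.05327476421790454
scene 355 172 646 ((491.308837890625, -650.1105346679688), (50.36342239379883, 102.19017028808594), 84.92044830322266) 0.074205538739599
scene 337 249 261 ((430.3587646484375, -371.0360107421875), (31.361412048339844, 37.39823913574219), 22.953598022460938) 0.0292154344704312
scene 304 271 312 ((464.5518798828125, -284.57867431640625), (33.93974304199219, 34.36235046386719), 48.4715576171875) 0.028965439544567442
```

View crops.

View pics/b1.png

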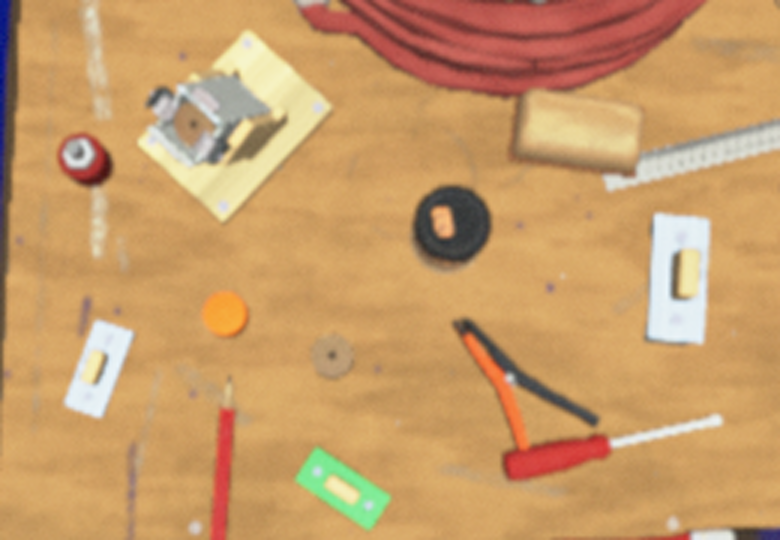

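View pics/b2.png

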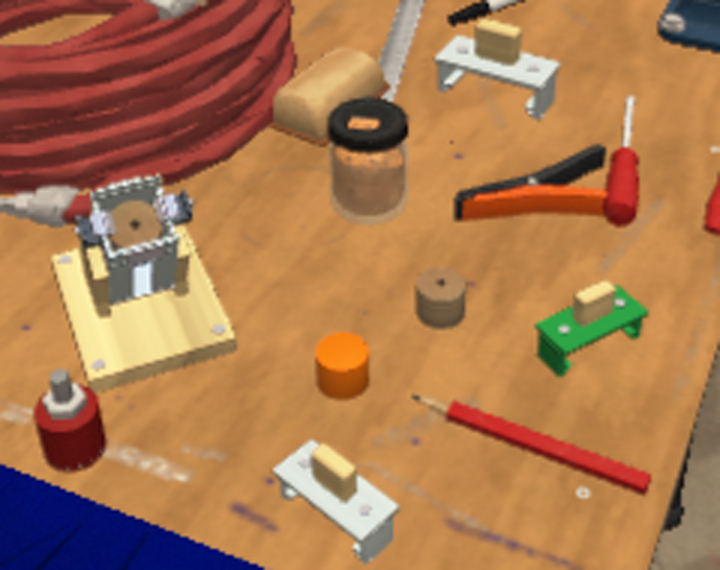

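```bash
python3 - <<'E'
from h import *
for n in('top','scene'):
    P=cloud(n,np.load(f'a_{n}.npy')); 
    m=(abs(P[...,0]-.6)<.12)&(abs(P[...,1]+.3)<.12)
    b=m&(P[...,2]>.011)&(P[...,2]<.019)
    k,l,st,_=cv2.connectedComponentsWithStats(b.astype(np.uint8)); i=1+st[1:,4].argmax()
    Q=P[l==i]; print(n,len(Q),np.median(Q[:,2]),cv2.minAreaRect((Q[:,:2]*1000).astype(np.float32)))
    t=m&(P[...,2]>.085)&(P[...,2]<.14)
    Q=P[t]; print(len(Q),Q.min(0),Q.max(0),cv2.minAreaRect((Q[:,:2]*1000).astype(np.float32)))
    np.save(f'mag_{n}.npy',P[m&(P[...,2]>.03)&(P[...,2]<.14)])
a=cv2.imread('pics/a_top.png');b=cv2.imread('pics/a_scene.png')
c1=cv2.resize(a[115:190,230:310],None,fx=7,fy=7,interpolation=cv2.INTER_CUBIC)
c2=cv2.resize(b[200:280,200:275],None,fx=7,fy=7,interpolation=cv2.INTER_CUBIC)
cv2.imwrite('pics/c1.png',c1);cv2.imwrite('pics/c2.png',c2)
E
```

```text
top 1082 0.015651291825750542 ((623.2271728515625, -292.40167236328125), (100.71542358398438, 135.1130828857422), 47.11735916137695)
906 [ 0.56542302 -0.41970537  0.08511419] [ 0.71961357 -0.23539404  0.12882246] ((643.22802734375, -335.53948974609375), (73.34172821044922, 219.4564666748047), 34.875450134277344)
scene 1348 0.013927362025367703 ((624.7041625976562, -289.45672607421875), (99.88372802734375, 136.3854217529297), 47.289546966552734)
1124 [ 0.56738403 -0.41998035  0.08504991] [ 0.71980944 -0.23305376  0.1279068 ] ((644.3008422851562, -333.93475341796875), (72.31385803222656, 219.67613220214844), 33.53656768798828)
```

View pics/c1.png

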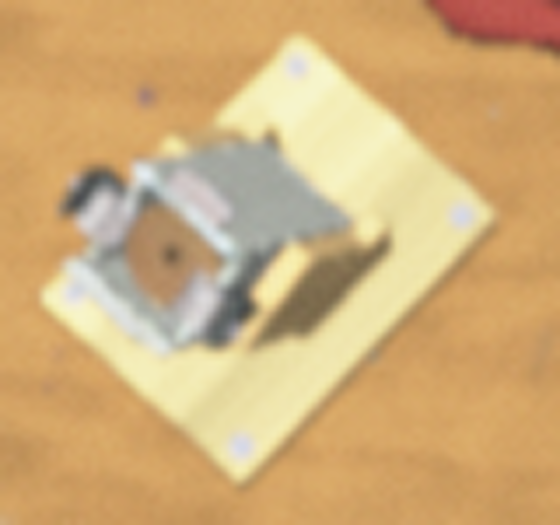

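View pics/c2.png

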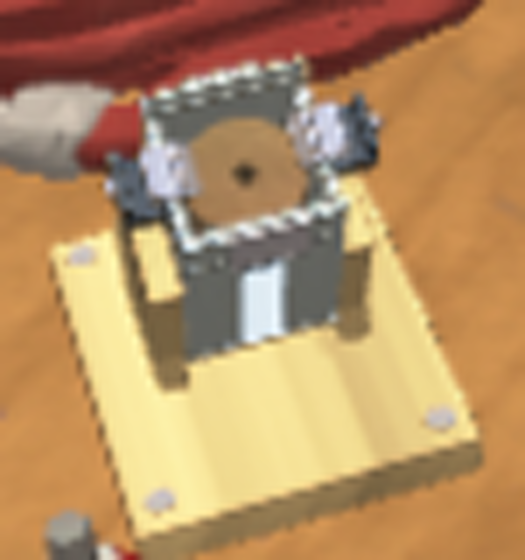

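```bash
cat >> h.py <<'E'
def frame(yaw=np.radians(137.2)):
    f=np.array([np.cos(yaw),np.sin(yaw),0]);k=np.array([0,0,1.]);c,s=np.cos(np.pi/6),.5
    y=f*c-k*s; z=f*s+k*c; return np.stack([np.cross(y,z),y,z],1)
E
python3 - <<'E'
from h import *
M=frame()
for n,(u,v) in (('top',(254,151)),('scene',(235,225))):
    P=cloud(n,np.load(f'a_{n}.npy')); im=cv2.imread(f'pics/a_{n}.png')
    Q=P[v-2:v+3,u-2:u+3].reshape(-1,3); p=np.median(Q,0); m0=p+.01*M[:,2]; print(n,'plugtop',p,'mouth',m0)
    A=(P-m0)@M*1000
    # brown disc
    hsv=cv2.cvtColor(im,cv2.COLOR_BGR2HSV)
    b=(abs(A[...,2]+10)<4)&(np.hypot(A[...,0],A[...,1])<19)
    q=A[b]; r=cv2.minEnclosingCircle(q[:,:2].astype(np.float32)); print('disc',b.sum(),q.mean(0),r, 'plane',np.linalg.lstsq(np.c_[q[:,:2],np.ones(len(q))],q[:,2],rcond=None)[0])
    # walls tops
    t=(abs(A[...,2]-7)<4)&(abs(A[...,0])<23)&(abs(A[...,1])<30)
    q=A[t]; 
    for s in(1,-1):
        w=q[q[:,1]*s>12]; print('wall',s,len(w),np.percentile(w,[5,50,95],axis=0).round(1).tolist())
    # front outer face
    t=(A[...,2]<-8)&(A[...,2]>-50)&(abs(A[...,0])<25)&(A[...,1]>16)&(A[...,1]<28)
    q=A[t]
    if len(q)>20:
        print('front',len(q),np.median(q[:,1]),np.percentile(q[:,0],[1,99]),np.linalg.lstsq(np.c_[q[:,[0,2]],np.ones(len(q))],q[:,1],rcond=None)[0])
    t=(A[...,2]<-8)&(A[...,2]>-50)&(abs(A[...,0])<25)&(A[...,1]<-16)&(A[...,1]>-28); q=A[t]
    if len(q)>20:
        print('back',len(q),np.median(q[:,1]),np.percentile(q[:,0],[1,99]),np.linalg.lstsq(np.c_[q[:,[0,2]],np.ones(len(q))],q[:,1],rcond=None)[0])
    t=(A[...,2]<12)&(A[...,2]>-5)&(abs(A[...,0])<45)&(abs(A[...,1])<30); q=A[t]; print('xext',np.percentile(q[:,0],[.5,99.5]),np.percentile(q[:,1],[.5,99.5]))
E
```

```text
top plugtop [ 0.60084524 -0.27031888  0.10239885] mouth [ 0.59717659 -0.26692167  0.11105911]
disc 137 [ 0.89785643  1.31378679 -9.97219099] ((0.422228068113327, 0.23735950887203217), 18.2958927154541) plane [-4.03913028e-03 -2.85727916e-03 -9.96481057e+00]
wall 1 44 [[-20.0, 18.8, 3.5], [0.4, 21.2, 5.4], [18.6, 24.3, 8.0]]
wall -1 29 [[-15.9, -23.7, 3.6], [-1.9, -21.2, 5.4], [15.2, -19.3, 7.8]]
front 37 19.637480337518625 [-22.49528798  18.70897159] [-0.02319062 -0.14458756 17.32532127]
back 125 -21.370750433797223 [-23.76647135  23.87957222] [-1.17059522e-02  7.24562939e-03 -2.10418249e+01]
xext [-36.14665487  35.3703683 ] [-27.68915775  28.03483331]
scene plugtop [ 0.60005997 -0.26887222  0.09939775] mouth [ 0.59639132 -0.26547501  0.10805801]
disc 208 [  0.89625155  -1.54954506 -10.12641793] ((-0.1500292867422104, -0.2390606552362442), 18.726852416992188) plane [ 8.44323261e-03  1.96209109e-02 -1.01035817e+01]
wall 1 51 [[-17.4, 18.8, 3.4], [1.1, 20.8, 5.6], [18.5, 24.5, 7.9]]
wall -1 64 [[-18.9, -25.3, 3.1], [2.4, -21.9, 5.3], [20.0, -19.9, 8.7]]
front 136 20.76747126729643 [-24.59836244  24.2473815 ] [-1.89817438e-03 -7.82108371e-03  2.03711841e+01]
back 58 -20.036132976786803 [-17.15707319  23.96802198] [ -0.02259191   0.10005132 -18.27650565]
xext [-33.83483999  37.38651617] [-27.19001664  27.57056577]
```

```bash
python3 - <<'E'
from h import *
for n in('top','scene'):
    P=cloud(n,np.load(f'a_{n}.npy'))
    m=(np.hypot(P[...,0]-.4293,P[...,1]+.3722)<.03)&(P[...,2]>.023); Q=P[m]
    print(n,'plug top',len(Q),Q[:,2].mean(),Q.mean(0),cv2.minEnclosingCircle((Q[:,:2]*1000).astype(np.float32)), (Q.min(0)+Q.max(0))/2)
    m=(np.hypot(P[...,0]-.42,P[...,1]+.186)<.05); 
    for lo,hi in ((.022,.034),(.044,.06)):
        Q=P[m&(P[...,2]>lo)&(P[...,2]<hi)]; print('cover',lo,len(Q),np.median(Q,0),cv2.minAreaRect((Q[:,:2]*1000).astype(np.float32)))
E
```

```text
top plug top 161 0.028595924220639155 [ 0.42864075 -0.37338039  0.02859592] ((428.64105224609375, -373.27667236328125), 17.07566261291504) [ 0.42857261 -0.37310878  0.02833317]
cover 0.022 332 [ 0.41758686 -0.18938738  0.02884529] ((419.4750061035156, -186.65492248535156), (32.740230560302734, 71.19727325439453), 70.1551742553711)
cover 0.044 64 [ 0.41970383 -0.18776952  0.05187234] ((419.4441833496094, -187.29588317871094), (11.770570755004883, 26.877532958984375), 68.93087005615234)
scene plug top 165 0.026452562941421887 [ 0.43019396 -0.37042594  0.02645256] ((430.7888488769531, -371.30657958984375), 18.344167709350586) [ 0.4307318  -0.37095928  0.02615993]
cover 0.022 520 [ 0.41195101 -0.17960594  0.02697912] ((421.4656677246094, -185.5447235107422), (33.14696502685547, 73.44087982177734), 70.22211456298828)
cover 0.044 118 [ 0.41934279 -0.18314259  0.05020741] ((421.2333679199219, -184.61282348632812), (12.861103057861328, 27.3609619140625), 75.29846954345703)
```

Call:
{"method": "jog_arm", "body": {
  "steps": [1.2, -3.9, 0, -0.1, 1.2, -3.9, 0, -0.1, 1.2, -3.9, 0, -0.1, 1.2, -3.9, 0, 0, 1.2, -3.9, 0, 0, 1.2, -3.9, 0, 0, 1.2, -3.9, 0, 0, 1.2, -3.9, 0, 0, 1.2, -3.9, 0, 0, 1.2, -3.9, 0, 0, 1.2, -3.9, 0, 0, 1.2, -3.9, 0, 0],
  "grip": 0.3,
  "force": 20
}}

```text
time: 1.3
tool_pos: [0.409, 0.0964, 0.2416]
tcp_rot: [[-0.74, 0.673, -0.0], [0.673, 0.74, 0.0], [0.0, -0.0, -1.0]]
wrist_force: [0.5, 0.4, 0.6]
finger_gap: 0.704
```

Call:
{"method": "jog_arm", "body": {
  "steps": [0.2, -3.9, -1, 0, 0.2, -3.9, -1, 0, 0.2, -3.9, -1, 0, 0.2, -3.9, -1, 0, 0.2, -3.9, -1, 0, 0.2, -3.9, -1, 0, 0.2, -3.9, -1, 0, 0.2, -3.9, -1, 0, 0.2, -3.9, -1, 0, 0.2, -3.9, -1, 0, 0, -3.9, -1, 0, 0, -3.9, -1, 0]
}}

```text
time: 2.5
tool_pos: [0.4286, -0.3715, 0.1209]
tcp_rot: [[-0.74, 0.673, -0.0], [0.673, 0.74, 0.0], [0.001, 0.0, -1.0]]
wrist_force: [1.0, -0.5, -0.3]
finger_gap: 0.699
```

Call:
{"method": "jog_arm", "body": {
  "steps": [0.1, -0.07, -2, -0.008, 0, 0, -3, 0, 0, 0, -2, 0, 0, 0, -1.1, 0, 0, 0, 0, 0]
}}

```text
time: 3.0
tool_pos: [0.4291, -0.3699, 0.0392]
tcp_rot: [[-0.735, 0.679, -0.002], [0.679, 0.735, 0.002], [0.003, -0.0, -1.0]]
wrist_force: [-0.4, -0.3, 0.6]
finger_gap: 0.699
```

Call:
{"method": "jog_arm", "body": {
  "steps": [0, 0, 0, 0, 0, 0, 0, 0, 0, 0, 0, 0, 0, 0, 0, 0, 0, 0, 0, 0],
  "grip": 1,
  "force": 15
}}

```text
time: 3.5
tool_pos: [0.4304, -0.371, 0.0415]
tcp_rot: [[-0.735, 0.679, 0.001], [0.679, 0.735, -0.001], [-0.001, 0.0, -1.0]]
wrist_force: [-0.5, -0.7, 7.0]
finger_gap: 0.385
```

Call:
{"method": "jog_arm", "body": {
  "steps": [0, 0, 0.5, 0, 0, 0, 1, 0, 0, 0, 2, 0, 0, 0, 2, 0, 0, 0, 2, 0, 0, 0, 0, 0]
}}

```text
time: 4.1
tool_pos: [0.4313, -0.3719, 0.1186]
tcp_rot: [[-0.735, 0.679, 0.004], [0.679, 0.735, -0.003], [-0.005, 0.0, -1.0]]
wrist_force: [0.4, 0.8, -0.4]
finger_gap: 0.385
```

```bash
python3 - <<'E'
from h import *
snap('d'); s=bot.state(); print(s['tool_pos'],s['wrist_force'],s['finger_gap'])
p=s['tool_pos']
for n in('top','scene'):
    u,v=map(int,proj(n,p)); im=cv2.imread(f'pics/d_{n}.png'); u=min(max(u,60),580);v=min(max(v,50),350)
    cv2.imwrite(f'pics/d_{n}c.png',cv2.resize(im[v-50:v+50,u-60:u+60],None,fx=6,fy=6,interpolation=cv2.INTER_CUBIC)); print(n,u,v)
E
```

```text
[ 0.43004855 -0.37076108  0.1160771 ] [ 0.0077486   0.0648797  -1.08808932] 0.385109434593937
top 297 224
scene 337 209
```

View pics/d_scenec.png

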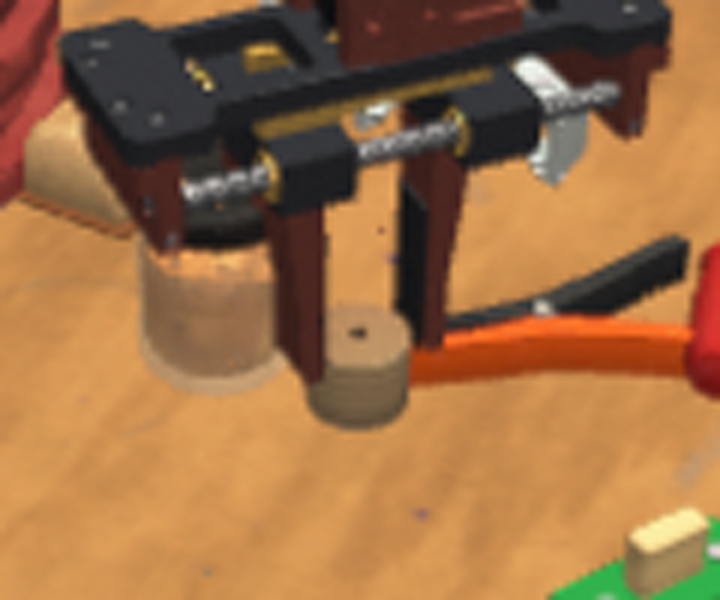

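Call:
{"method": "jog_arm", "body": {
  "steps": [0, 0, 4, 0, 0, 0, 4.5, 0, 2.8, 1.7, 0, 0, 3.5, 2.2, 0, 0, 3.5, 2.2, 0, 0, 3.5, 2.2, 0, 0, 2.5, 1.6, 0, 0, 1, 0.5, -1, 0, 0, 0, -1, 0, 0, 0, 0, 0, 0, 0, 0, 0]
}}

```text
time: 5.3
tool_pos: [0.5962, -0.2673, 0.1795]
tcp_rot: [[-0.734, 0.68, -0.002], [0.68, 0.734, 0.001], [0.002, -0.001, -1.0]]
wrist_force: [-0.3, 0.1, 0.2]
finger_gap: 0.38
```

```bash
cat >> h.py <<'E'
def crop(tag,X,hw=60,hh=50,fx=6):
    for n in('top','scene'):
        u,v=map(int,proj(n,X)); im=cv2.imread(f'pics/{tag}_{n}.png'); u=min(max(u,hw),640-hw);v=min(max(v,hh),400-hh)
        cv2.imwrite(f'pics/{tag}_{n}c.png',cv2.resize(im[v-hh:v+hh,u-hw:u+hw],None,fx=fx,fy=fx,interpolation=cv2.INTER_CUBIC))
MO=np.array([.597,-.2664,.1098])
def st():
    s=bot.state(); print(s['time'],np.round(s['tool_pos'],4),np.round(s['wrist_force'],1),round(s['finger_gap'],3)); return s
E
python3 - <<'E'
from h import *
st(); snap('e'); s=st(); crop('e',np.array(s['tool_pos'])-[0,0,.03])
E
```

```text
5.3 [ 0.5962 -0.2673  0.1795] [-0.3  0.1  0.2] 0.38
5.4 [ 0.597  -0.2676  0.1807] [ 0.3  0.  -0. ] 0.38
```

View pics/e_scenec.png

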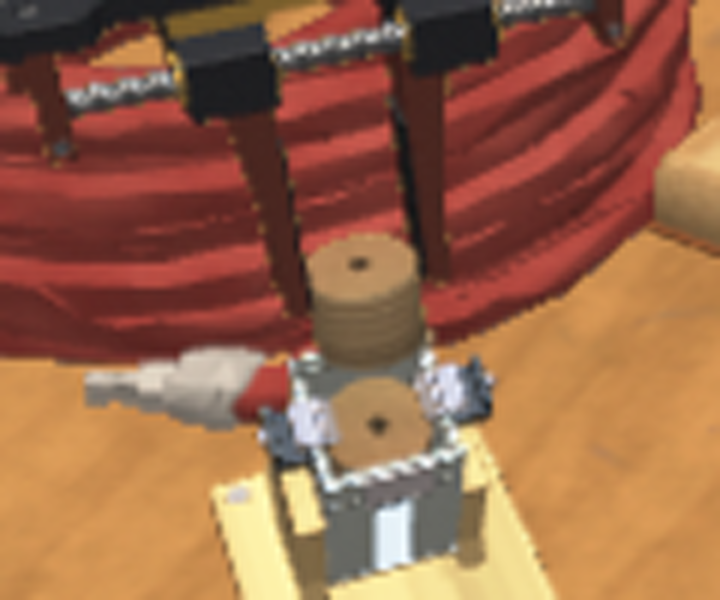

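View pics/e_topc.png

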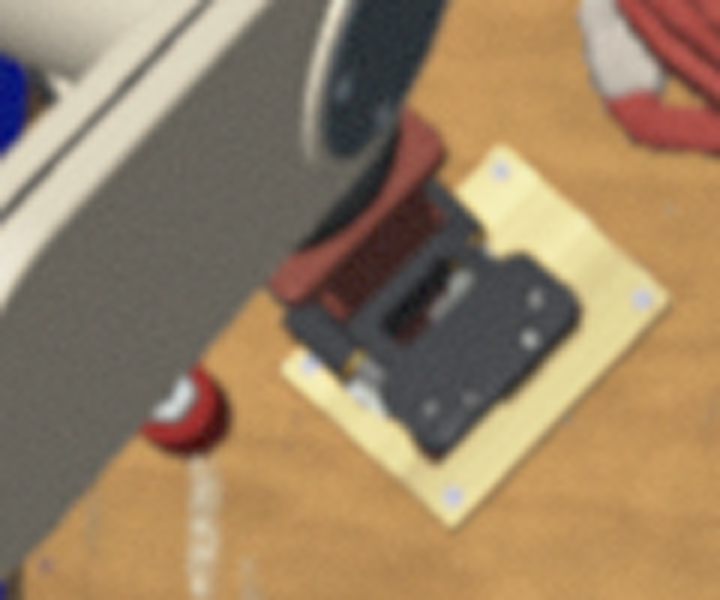

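```bash
cat >> h.py <<'E'
def plugtop(tag,tcp,r=.03,zlo=.004,nz=None):
    # points of brown plug in scene near tcp; fit plane to top face by ransac-ish
    P=cloud('scene',np.load(f'{tag}_scene.npy')); im=cv2.imread(f'pics/{tag}_scene.png').astype(int)
    hsv=cv2.cvtColor(im.astype(np.uint8),cv2.COLOR_BGR2HSV)
    m=(np.linalg.norm(P-tcp,axis=-1)<r)&(hsv[...,0]>8)&(hsv[...,0]<22)&(hsv[...,1]>60)
    return P,m
E
python3 - <<'E'
from h import *
s=st(); tcp=np.array(s['tool_pos']); P,m=plugtop('e',tcp-[0,0,.025])
Q=P[m]; print(len(Q),Q.min(0),Q.max(0))
t=Q[Q[:,2]>np.percentile(Q[:,2],97)-.004]; print('top',len(t),t[:,2].mean()-tcp[2],np.array(cv2.minEnclosingCircle((t[:,:2]*1000).astype(np.float32))[0])-tcp[:2]*1000,t.mean(0)-tcp)
print(np.linalg.lstsq(np.c_[t[:,:2]-tcp[:2],np.ones(len(t))],t[:,2],rcond=None)[0])
d=np.load('e_scene.npy')
M=frame(); A=(P-MO)@M*1000
t=(A[...,2]<-12)&(A[...,2]>-40)&(abs(A[...,0])<20)&(A[...,1]>16)&(A[...,1]<28); print('front y',np.median(A[t][:,1]))
t=(abs(A[...,2]+10)<4)&(np.hypot(A[...,0],A[...,1])<19); q=A[t]; print('disc',len(q),q.mean(0),cv2.minEnclosingCircle(q[:,:2].astype(np.float32)))
E
```

```text
5.4 [ 0.597  -0.2676  0.1807] [ 0.3  0.  -0. ] 0.38
392 [ 0.57407418 -0.28692536  0.13726379] [ 0.61765626 -0.23996194  0.17744737]
top 186 -0.015861537114104957 [2.68739479 3.27962592] [-0.00103707  0.00142068 -0.01586154]
[-0.02657508 -0.02945082  0.16486067]
front y 22.715701986442244
disc 211 [  1.29365765  -0.18999751 -11.03407785] ((-0.029080705717206, 0.3090968728065491), 18.711057662963867)
```

Call:
{"method": "jog_arm", "body": {
  "steps": [0, 0, -0.5, 0, 0, 0, -0.5, 0, 0, 0, 0, 0, 0, 0, 0, 0],
  "grip": 1,
  "force": 6
}}

```text
time: 5.8
tool_pos: [0.5978, -0.2667, 0.1705]
tcp_rot: [[-0.735, 0.679, -0.0], [0.679, 0.735, 0.0], [0.0, -0.0, -1.0]]
wrist_force: [-0.2, 0.5, -0.4]
finger_gap: 0.383
```

Call:
{"method": "jog_arm", "body": {
  "steps": [0, 0, -0.1, 0, 0, 0, -0.1, 0, 0, 0, 0, 0]
}}

```text
time: 6.1
tool_pos: [0.5979, -0.2666, 0.1686]
tcp_rot: [[-0.735, 0.678, -0.0], [0.678, 0.735, -0.0], [0.0, -0.0, -1.0]]
wrist_force: [1.1, -0.5, -0.2]
finger_gap: 0.386
```

Call:
{"method": "jog_arm", "body": {
  "steps": [0, 0, -0.1, 0, 0, 0, -0.1, 0, 0, 0, 0, 0]
}}

```text
time: 6.4
tool_pos: [0.5978, -0.2663, 0.1672]
tcp_rot: [[-0.735, 0.679, -0.0], [0.679, 0.735, 0.001], [0.001, 0.0, -1.0]]
wrist_force: [-2.5, 2.4, 6.1]
finger_gap: 0.387
```

Call:
{"method": "jog_arm", "body": {
  "steps": [-0.15, 0.14, -0.14, 0, -0.14, 0.13, -0.16, 0, -0.13, 0.12, -0.18, 0, 0, 0, 0, 0]
}}

```text
time: 6.8
tool_pos: [0.5934, -0.2625, 0.1614]
tcp_rot: [[-0.735, 0.678, -0.0], [0.678, 0.735, 0.0], [0.001, -0.0, -1.0]]
wrist_force: [0.3, 1.1, 0.4]
finger_gap: 0.39
```

Call:
{"method": "jog_arm", "body": {
  "steps": [-0.12, 0.11, -0.19, 0, -0.11, 0.1, -0.2, 0, -0.09, 0.09, -0.22, 0, 0, 0, 0, 0]
}}

```text
time: 7.2
tool_pos: [0.5902, -0.2595, 0.1552]
tcp_rot: [[-0.735, 0.679, -0.001], [0.679, 0.735, 0.0], [0.001, -0.0, -1.0]]
wrist_force: [0.7, -0.2, 0.5]
finger_gap: 0.387
```

```bash
python3 - <<'E'
from h import *
snap('f'); s=st(); crop('f',np.array(s['tool_pos'])-[0,0,.03])
E
```

```text
7.3 [ 0.5903 -0.2597  0.1556] [-0.5  0.9  0.7] 0.391
```

View pics/f_scenec.png

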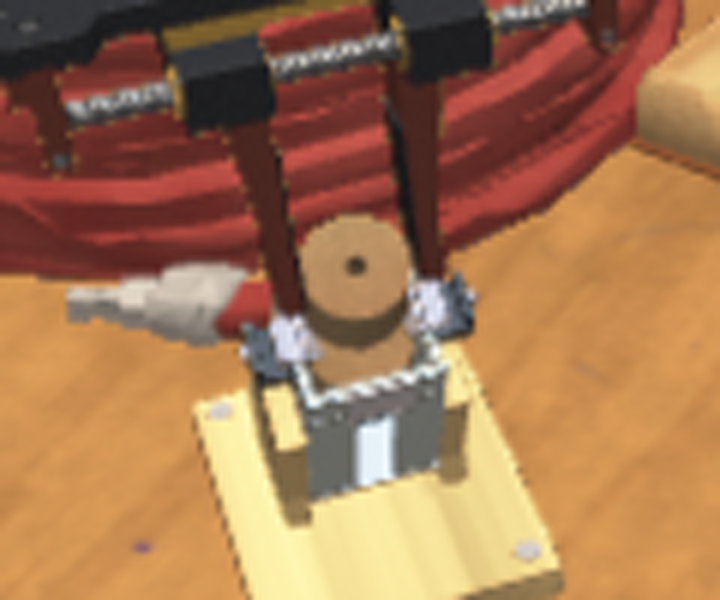

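```bash
cat >> h.py <<'E'
def topface(tag,c,r=.03,tilt=None):
    P,m=plugtop(tag,c,r); Q=P[m]; rng=np.random.default_rng(0); best=None
    for _ in range(800):
        a=Q[rng.choice(len(Q),3,False)]; n=np.cross(a[1]-a[0],a[2]-a[0]); L=np.linalg.norm(n)
        if L<5e-5: continue
        n/=L; n*=np.sign(n[2]); 
        if n[2]<.6: continue
        i=abs((Q-a[0])@n)<.0012
        if best is None or i.sum()>best.sum(): best=i
    t=Q[best]; c0=t.mean(0); n=np.linalg.svd(t-c0)[2][2]; n*=np.sign(n[2])
    M=frame(); l=(n@M); b=(t-MO)@M*1000
    print('n',len(t),'normal in mouth',l.round(3),'tilt vs mouth deg about x',np.degrees(np.arctan2(l[1],l[2])).round(1),'about y',np.degrees(np.arctan2(l[0],l[2])).round(1))
    print('centre circ',np.round(cv2.minEnclosingCircle(b[:,:2].astype(np.float32)),1) if 0 else cv2.minEnclosingCircle(b[:,:2].astype(np.float32)),'mean',b.mean(0).round(1),'pct',np.percentile(b,[2,98],axis=0).round(1).tolist())
E
python3 - <<'E'
from h import *
s=st(); tcp=np.array(s['tool_pos']); topface('f',tcp-[0,0,.02],.026)
print('tcp in mouth',((tcp-MO)@frame()*1000).round(1))
topface('e',np.array([.597,-.2676,.1807])-[0,0,.02],.026)
E
```

```text
7.3 [ 0.5903 -0.2597  0.1556] [-0.5  0.9  0.7] 0.391
n 182 normal in mouth [0.016 0.036 0.999] tilt vs mouth deg about x 2.0 about y 0.9
centre circ ((-0.7365263104438782, -6.021013259887695), 18.829803466796875) mean [ 1.4 -5.8 32.8] pct [[-14.8, -21.1, 31.4], [16.1, 9.6, 34.2]]
tcp in mouth [  0.4 -14.7  44.4]
n 151 normal in mouth [ 0.02  -0.504  0.863] tilt vs mouth deg about x -30.3 about y 1.3
centre circ ((-1.6820639371871948, -26.130863189697266), 17.20540428161621) mean [ -0.3 -27.3  47.5] pct [[-15.2, -41.0, 39.1], [14.0, -14.1, 55.6]]
```

Call:
{"method": "jog_arm", "body": {
  "steps": [0, 0, 0, 0, 0, 0, 0, 0, -0.06, 0.05, 0.13, 0, -0.21, 0.19, -0.16, 0, -0.2, 0.19, -0.16, 0, 0, 0, 0, 0],
  "grip": 1,
  "force": 35
}}

```text
time: 7.9
tool_pos: [0.5852, -0.255, 0.1535]
tcp_rot: [[-0.735, 0.678, -0.001], [0.678, 0.735, 0.0], [0.001, -0.0, -1.0]]
wrist_force: [-1.3, 0.4, -0.5]
finger_gap: 0.378
```

Call:
{"method": "jog_arm", "body": {
  "steps": [0.07, -0.07, -0.17, 0, 0.07, -0.07, -0.17, 0, 0, 0, 0, 0]
}}

```text
time: 8.2
tool_pos: [0.5873, -0.2569, 0.1504]
tcp_rot: [[-0.734, 0.679, -0.0], [0.679, 0.734, 0.0], [0.0, 0.0, -1.0]]
wrist_force: [-0.7, -0.3, 0.3]
finger_gap: 0.378
```

```bash
python3 - <<'E'
from h import *
snap('g'); s=st(); tcp=np.array(s['tool_pos']); crop('g',tcp-[0,0,.03]);topface('g',tcp-[0,0,.02],.026)
E
```

```text
8.3 [ 0.5873 -0.2569  0.1504] [-0.   1.3  0.1] 0.383
n 187 normal in mouth [-0.006  0.019  1.   ] tilt vs mouth deg about x 1.1 about y -0.4
centre circ ((0.5166720151901245, 0.6718956232070923), 18.01214027404785) mean [ 1.2  0.2 30.8] pct [[-13.9, -15.2, 29.6], [15.7, 15.7, 32.1]]
```

View pics/g_scenec.png

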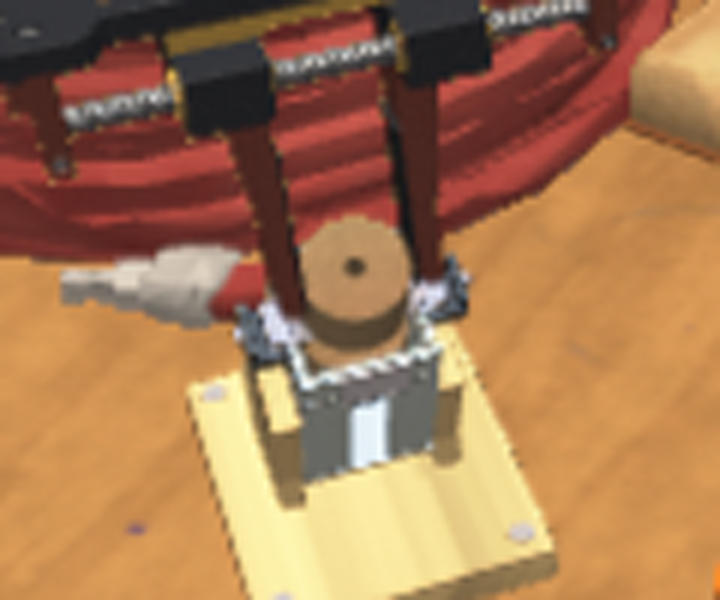

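Call:
{"method": "jog_arm", "body": {
  "steps": [0.07, -0.07, -0.17, 0, 0.08, -0.07, -0.18, 0, 0, 0, 0, 0]
}}

```text
time: 8.6
tool_pos: [0.5889, -0.2585, 0.1467]
tcp_rot: [[-0.735, 0.679, 0.0], [0.679, 0.735, -0.0], [-0.001, 0.0, -1.0]]
wrist_force: [0.9, -1.6, -0.9]
finger_gap: 0.378
```

Call:
{"method": "jog_arm", "body": {
  "steps": [0.07, -0.07, -0.17, 0, 0.08, -0.07, -0.18, 0, 0, 0, 0, 0]
}}

```text
time: 8.9
tool_pos: [0.5903, -0.2598, 0.143]
tcp_rot: [[-0.735, 0.679, 0.0], [0.679, 0.735, -0.0], [-0.0, -0.0, -1.0]]
wrist_force: [0.1, -1.3, -2.0]
finger_gap: 0.379
```

Call:
{"method": "jog_arm", "body": {
  "steps": [0.07, -0.07, -0.17, 0, 0.04, -0.04, -0.1, 0, 0, 0, 0, 0]
}}

```text
time: 9.2
tool_pos: [0.5914, -0.2608, 0.1405]
tcp_rot: [[-0.735, 0.679, -0.0], [0.679, 0.735, -0.0], [0.0, -0.0, -1.0]]
wrist_force: [-0.2, 0.2, -0.5]
finger_gap: 0.38
```

```bash
python3 - <<'E'
from h import *
snap('i'); s=st(); tcp=np.array(s['tool_pos']); crop('i',tcp-[0,0,.03]);topface('i',tcp-[0,0,.02],.026)
E
```

```text
9.3 [ 0.5913 -0.2608  0.1406] [ 0.2 -0.1 -0.9] 0.378
n 176 normal in mouth [0.002 0.044 0.999] tilt vs mouth deg about x 2.5 about y 0.1
centre circ ((2.828977346420288, -0.10124967247247696), 18.382057189941406) mean [ 1.1  0.4 19.3] pct [[-13.7, -15.2, 17.9], [16.1, 15.8, 20.7]]
```

View pics/i_scenec.png

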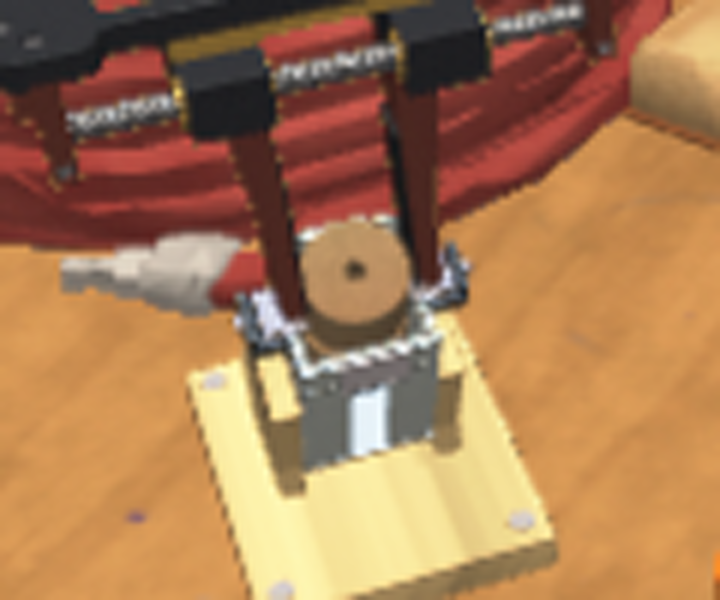

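Call:
{"method": "jog_arm", "body": {
  "steps": [0.04, -0.03, -0.09, 0, 0, 0, 0, 0]
}}

```text
time: 9.5
tool_pos: [0.5918, -0.2611, 0.1398]
tcp_rot: [[-0.735, 0.679, -0.0], [0.679, 0.735, -0.0], [-0.0, -0.0, -1.0]]
wrist_force: [-0.1, 0.5, -0.2]
finger_gap: 0.378
```

Call:
{"method": "jog_arm", "body": {
  "steps": [0, 0, 0, 0, 0, 0, 0, 0, 0, 0, 0, 0],
  "grip": 0.45
}}

```text
time: 9.8
tool_pos: [0.5918, -0.2611, 0.1399]
tcp_rot: [[-0.735, 0.679, 0.0], [0.679, 0.735, -0.0], [-0.0, 0.0, -1.0]]
wrist_force: [-0.1, -0.0, -0.2]
finger_gap: 0.546
```

```bash
python3 - <<'E'
from h import *
snap('j'); s=st(); tcp=np.array(s['tool_pos']); crop('j',tcp-[0,0,.03]);topface('j',tcp-[0,0,.02],.026)
E
```

```text
9.9 [ 0.5917 -0.2611  0.1399] [-0.  -0.2  0.3] 0.55
n 173 normal in mouth [-0.021  0.041  0.999] tilt vs mouth deg about x 2.4 about y -1.2
centre circ ((-2.086977958679199, -1.4958635568618774), 21.00354766845703) mean [ 1.7 -0.2 18.3] pct [[-13.9, -15.9, 16.9], [17.5, 15.6, 19.8]]
```

View pics/j_scenec.png

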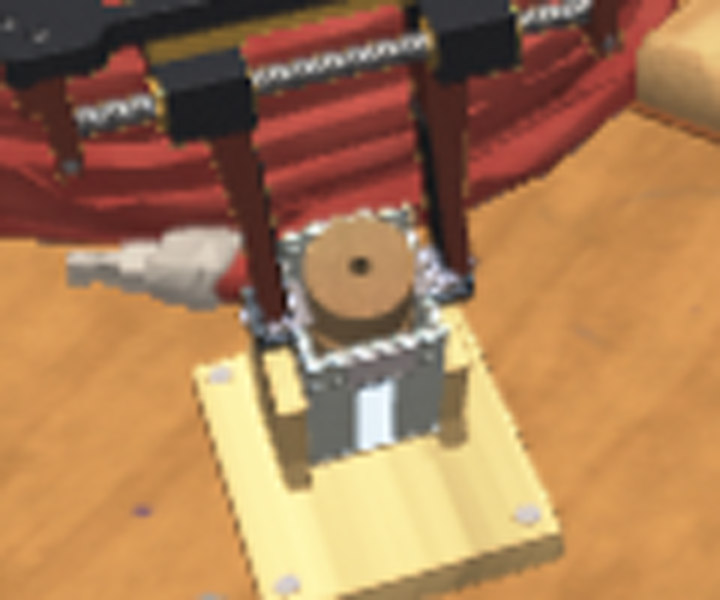

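Call:
{"method": "jog_arm", "body": {
  "steps": [0, 0, 1.5, 0, 0, 0, 2, 0]
}}

```text
time: 10.1
tool_pos: [0.5912, -0.2608, 0.1751]
tcp_rot: [[-0.735, 0.679, -0.002], [0.679, 0.735, 0.001], [0.002, -0.001, -1.0]]
wrist_force: [-0.3, -0.9, 0.5]
finger_gap: 0.551
```

Call:
{"method": "jog_arm", "body": {
  "steps": [-0.45, 0.39, 0, 0, -0.45, 0.39, 0, 0, 0, 0, -0.6, 0, 0, 0, -0.8, 0, 0, 0, -0.6, 0, 0, 0, -0.4, 0, 0, 0, 0, 0],
  "grip": 1
}}

```text
time: 10.8
tool_pos: [0.5822, -0.2531, 0.1495]
tcp_rot: [[-0.734, 0.679, -0.002], [0.679, 0.734, 0.001], [0.002, -0.001, -1.0]]
wrist_force: [-0.1, -0.3, -0.5]
finger_gap: 0.008
```

```bash
python3 - <<'E'
from h import *
snap('k'); s=st(); tcp=np.array(s['tool_pos']); crop('k',tcp-[0,0,.03]);print('tcp in mouth',((tcp-MO)@frame()*1000).round(1))
E
```

```text
10.9 [ 0.5828 -0.2533  0.1505] [-0.  -0.1 -0.5] 0.005
tcp in mouth [-0.  -3.6 45. ]
```

View pics/k_scenec.png

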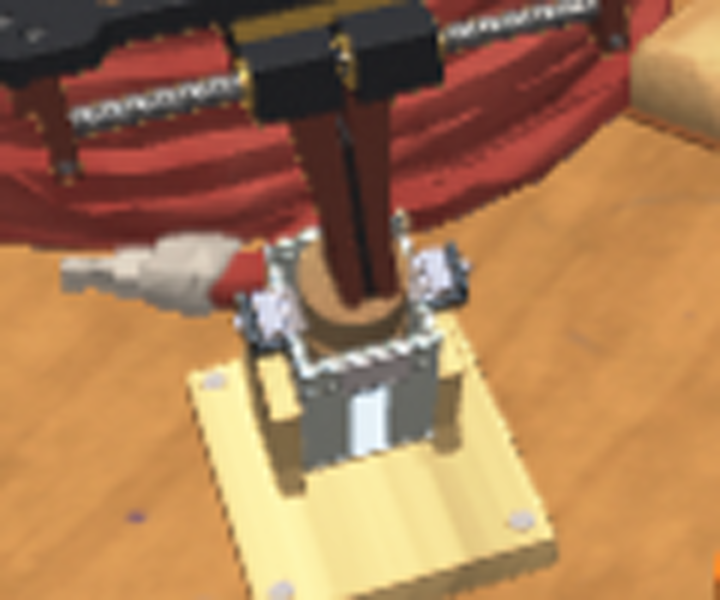

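Call:
{"method": "jog_arm", "body": {
  "steps": [0.11, -0.1, -0.26, 0, 0.11, -0.1, -0.26, 0, 0.11, -0.1, -0.26, 0, 0.11, -0.1, -0.26, 0, 0, 0, 0, 0]
}}

```text
time: 11.4
tool_pos: [0.5876, -0.2575, 0.1407]
tcp_rot: [[-0.734, 0.679, 0.001], [0.679, 0.734, -0.0], [-0.001, 0.0, -1.0]]
wrist_force: [0.1, 0.6, 3.4]
finger_gap: 0.008
```

Call:
{"method": "jog_arm", "body": {
  "steps": [0.11, -0.1, -0.26, 0, 0.11, -0.1, -0.26, 0, 0.11, -0.1, -0.26, 0, 0, 0, 0, 0]
}}

```text
time: 11.8
tool_pos: [0.5908, -0.2605, 0.133]
tcp_rot: [[-0.735, 0.679, 0.001], [0.679, 0.735, -0.0], [-0.001, 0.0, -1.0]]
wrist_force: [-0.1, 1.7, 5.7]
finger_gap: 0.003
```

```bash
python3 - <<'E'
from h import *
snap('l'); s=st(); tcp=np.array(s['tool_pos']); crop('l',tcp-[0,0,.03]);print('tcp in mouth',((tcp-MO)@frame()*1000).round(1))
E
```

```text
11.9 [ 0.5908 -0.2604  0.1331] [0.1 2.  5.4] 0.001
tcp in mouth [ 0.2 -4.2 24.5]
```

View pics/l_scenec.png

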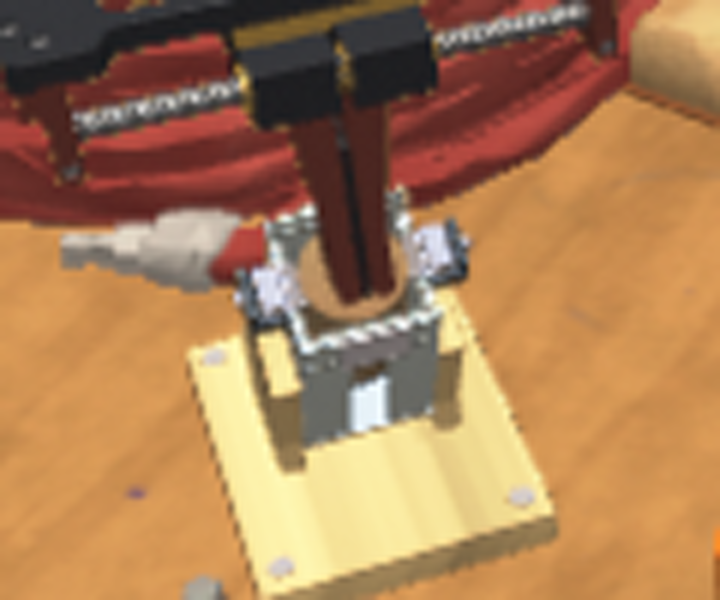

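Call:
{"method": "jog_arm", "body": {
  "steps": [0.08, -0.07, -0.18, 0, 0.08, -0.07, -0.18, 0, 0.08, -0.07, -0.18, 0, 0, 0, 0, 0]
}}

```text
time: 12.3
tool_pos: [0.5931, -0.2625, 0.1278]
tcp_rot: [[-0.735, 0.679, 0.001], [0.679, 0.735, -0.0], [-0.001, 0.0, -1.0]]
wrist_force: [-0.9, 1.5, 7.0]
finger_gap: 0.007
```

Call:
{"method": "jog_arm", "body": {
  "steps": [0.04, -0.04, -0.09, 0, 0, 0, 0, 0, 0, 0, 0, 0]
}}

```text
time: 12.6
tool_pos: [0.5935, -0.2628, 0.1272]
tcp_rot: [[-0.735, 0.679, 0.001], [0.679, 0.735, -0.0], [-0.001, 0.0, -1.0]]
wrist_force: [-2.5, 1.0, 7.9]
finger_gap: 0.002
```

```bash
python3 - <<'E'
from h import *
snap('m'); s=st(); tcp=np.array(s['tool_pos']); crop('m',tcp-[0,0,.03]);print('tcp in mouth',((tcp-MO)@frame()*1000).round(1))
E
```

```text
12.7 [ 0.5935 -0.2628  0.1272] [-1.9  1.1  7.8] 0.003
tcp in mouth [ 0.3 -4.4 17.6]
```

View pics/m_scenec.png

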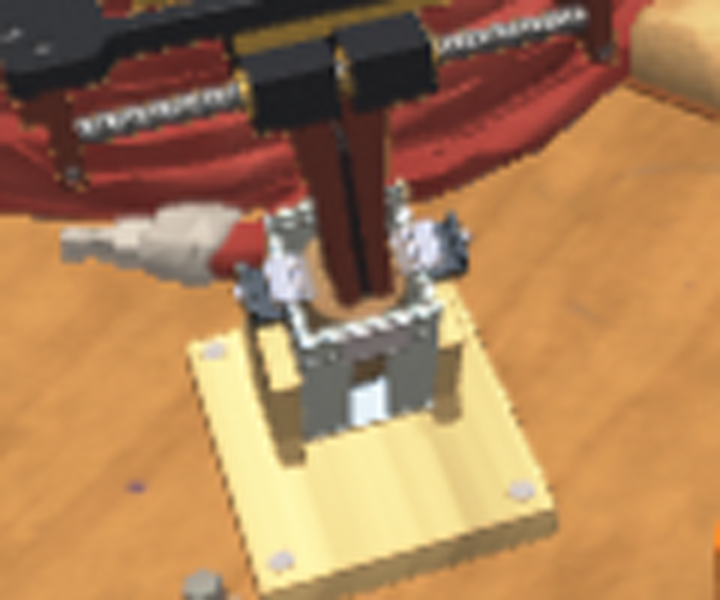

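Call:
{"method": "jog_arm", "body": {
  "steps": [0.04, -0.04, -0.1, 0, 0, 0, 0, 0, -0.18, 0.17, 0.43, 0, -0.18, 0.17, 0.43, 0, -0.18, 0.17, 0.43, 0, -0.18, 0.17, 0.43, 0, 0, 0, 1, 0, 0, 0, 3, 0, 0, 0, 3, 0, -2, 3, 2, 0, -3, 3, 0, 0, 0, 0, 0, 0]
}}

```text
time: 13.9
tool_pos: [0.533, -0.1935, 0.2332]
tcp_rot: [[-0.735, 0.678, -0.002], [0.678, 0.735, 0.001], [0.003, -0.001, -1.0]]
wrist_force: [0.8, -0.3, -0.8]
finger_gap: 0.007
```

```bash
python3 - <<'E'
from h import *
snap('n'); s=st(); crop('n',MO,fx=6);topface('n',MO,.026)
E
```

```text
14.0 [ 0.5364 -0.1961  0.2335] [ 0.  -0.6 -1. ] 0.003
n 154 normal in mouth [-0.002 -0.023  1.   ] tilt vs mouth deg about x -1.3 about y -0.1
centre circ ((1.7424936294555664, -0.21679887175559998), 17.297771453857422) mean [ 2.2  0.8 -0.2] pct [[-11.5, -15.8, -1.4], [14.9, 15.9, 1.2]]
```

View pics/n_scenec.png

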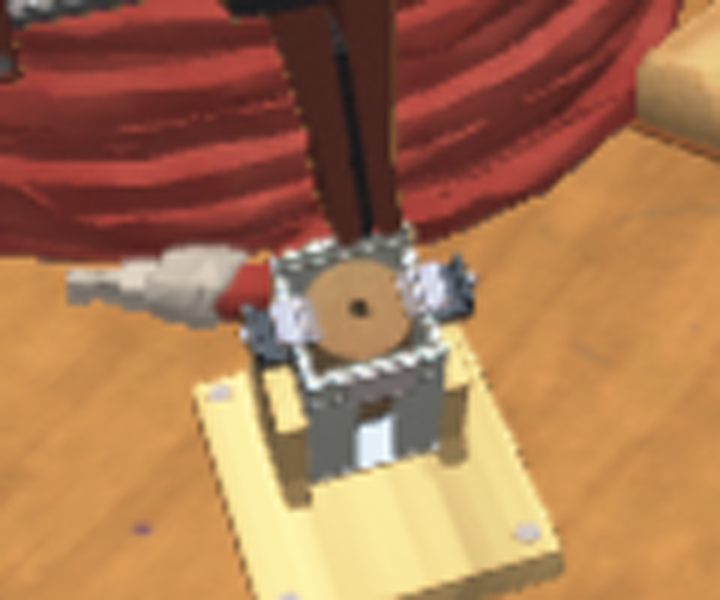

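View pics/n_scene.png

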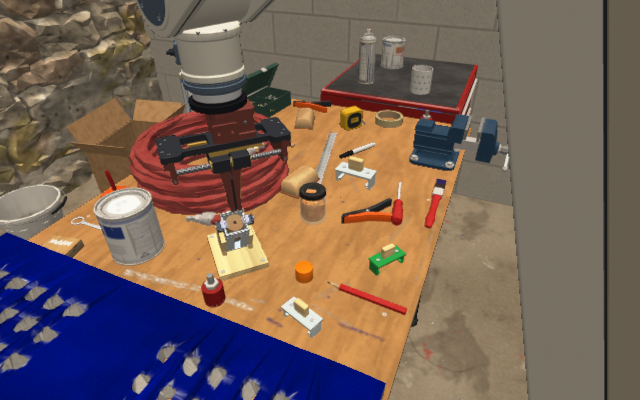

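Call:
{"method": "jog_arm", "body": {
  "steps": [-3, 0.2, -1, 0.1, -3, 0.3, -2, 0.1, -3, 0.3, -3, 0.1, -2.6, 0.2, -3, 0.1, 0, 0, -3, 0, 0, 0, -2, 0, 0, 0, 0, 0, 0, 0, 0, 0],
  "grip": 0.5,
  "force": 15
}}

```text
time: 14.8
tool_pos: [0.4213, -0.1871, 0.0926]
tcp_rot: [[-0.941, 0.339, -0.0], [0.339, 0.941, 0.0], [0.0, -0.0, -1.0]]
wrist_force: [0.5, 0.2, 1.3]
finger_gap: 0.498
```

```bash
python3 - <<'E'
from h import *
snap('o'); s=st(); crop('o',[.42,-.186,.05])
R=np.array(s['tcp_rot']); print(np.degrees(np.arctan2(R[1,1],R[0,1])))
E
```

```text
14.9 [ 0.4217 -0.1871  0.0935] [-0.3 -0.8 -0.4] 0.496
70.17719300237295
```

View pics/o_scenec.png

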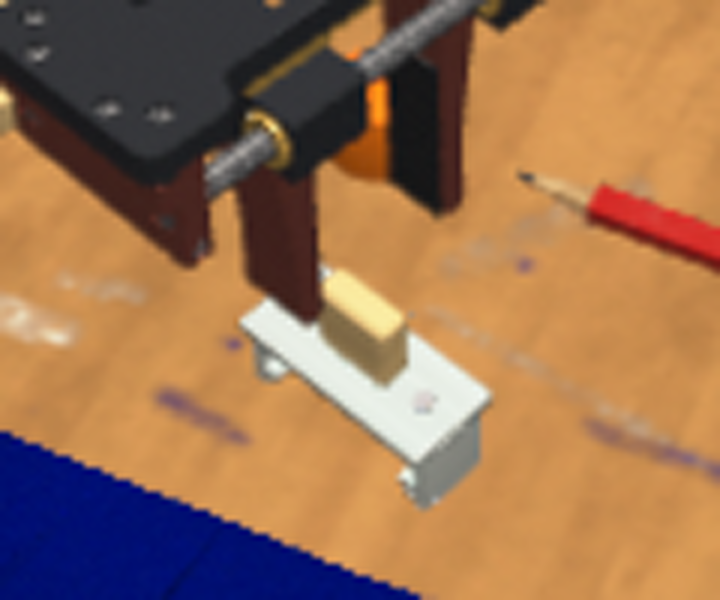

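Call:
{"method": "jog_arm", "body": {
  "steps": [-0.12, 0.08, -1.5, 0, 0, 0, -1.5, 0, 0, 0, -0.8, 0, 0, 0, 0, 0, 0, 0, 0, 0]
}}

```text
time: 15.4
tool_pos: [0.4197, -0.1857, 0.0551]
tcp_rot: [[-0.941, 0.339, 0.001], [0.339, 0.941, -0.0], [-0.001, -0.0, -1.0]]
wrist_force: [-1.0, -0.4, 0.5]
finger_gap: 0.503
```

Call:
{"method": "jog_arm", "body": {
  "steps": [0, 0, 0, 0, 0, 0, 0, 0, 0, 0, 0, 0, 0, 0, 0, 0, 0, 0, 0, 0],
  "grip": 1,
  "force": 15
}}

```text
time: 15.9
tool_pos: [0.4193, -0.1856, 0.0547]
tcp_rot: [[-0.941, 0.339, 0.0], [0.339, 0.941, -0.0], [-0.0, -0.0, -1.0]]
wrist_force: [0.2, -0.4, 1.0]
finger_gap: 0.138
```

```bash
python3 - <<'E'
from h import *
snap('p'); s=st(); crop('p',[.42,-.186,.05])
R=np.array(s['tcp_rot']); print(np.degrees(np.arctan2(R[1,1],R[0,1])))
E
```

```text
16.0 [ 0.4193 -0.1856  0.0547] [0.  0.5 2.4] 0.133
70.18532676772138
```

View pics/p_scenec.png

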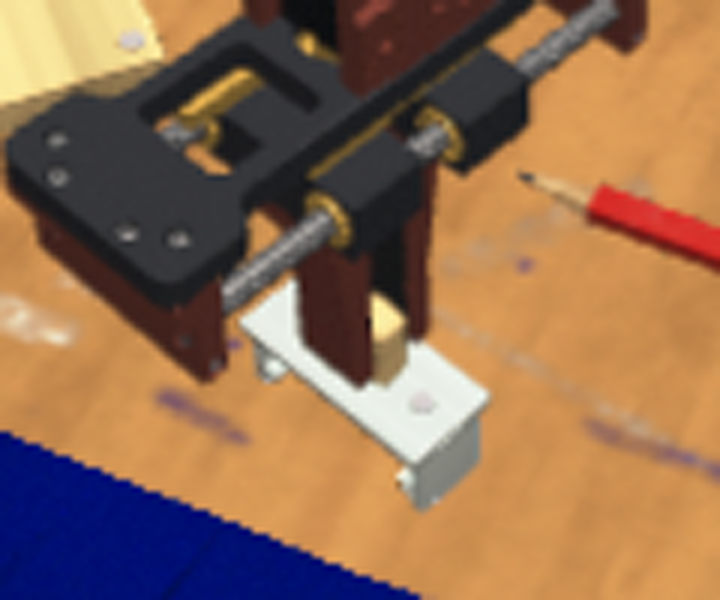

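Call:
{"method": "jog_arm", "body": {
  "steps": [0, 0, 2, 0, 0, 0, 4, 0, 0, 0, 4, -0.1, 1, -0.4, 3.5, -0.1, 3, -1.2, 1.5, -0.1, 3.5, -1.5, 0, -0.1, 3.5, -1.5, 0, 0, 3, -1.3, 0, 0, 2.4, -0.95, 0, 0, 0, 0, 0, 0, 0, 0, 0, 0]
}}

```text
time: 17.1
tool_pos: [0.5825, -0.2537, 0.2037]
tcp_rot: [[-0.735, 0.679, -0.002], [0.679, 0.735, 0.001], [0.002, -0.001, -1.0]]
wrist_force: [-0.6, 0.3, -0.6]
finger_gap: 0.135
```

```bash
python3 - <<'E'
from h import *
snap('q'); s=st(); crop('q',np.array(s['tool_pos'])-[0,0,.05])
R=np.array(s['tcp_rot']); print(np.degrees(np.arctan2(R[1,1],R[0,1])))
E
```

```text
17.2 [ 0.5818 -0.2534  0.204 ] [ 0.   0.  -0.3] 0.137
47.26914662279484
```

View pics/q_scenec.png

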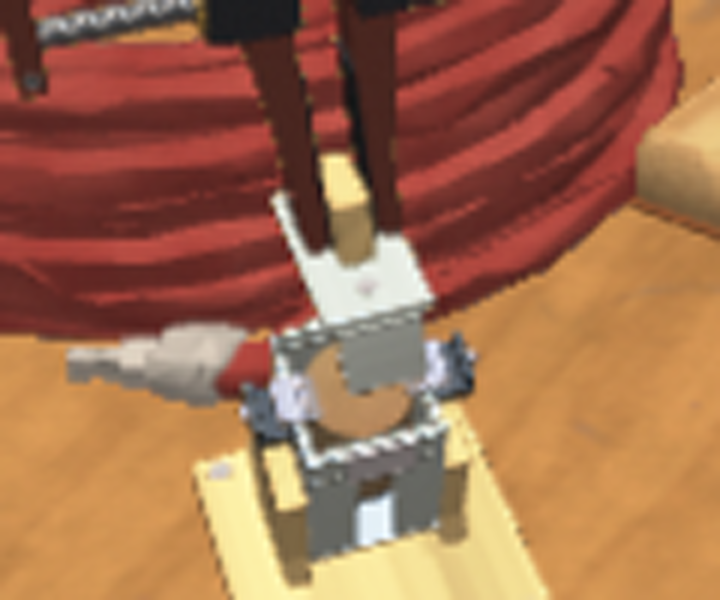

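```bash
cat >> h.py <<'E'
def plate(tag,c,n0,r=.05):
    # c: expected plate-top centre, n0: expected normal
    P=cloud('scene',np.load(f'{tag}_scene.npy')); im=cv2.imread(f'pics/{tag}_scene.png'); hsv=cv2.cvtColor(im,cv2.COLOR_BGR2HSV)
    m=(np.linalg.norm(P-c,axis=-1)<r)&(hsv[...,1]<60)&(hsv[...,2]>150)&(abs((P-c)@n0)<.012)
    Q=P[m]; rng=np.random.default_rng(0); best=np.zeros(len(Q),bool)
    for _ in range(800):
        a=Q[rng.choice(len(Q),3,False)]; n=np.cross(a[1]-a[0],a[2]-a[0]); L=np.linalg.norm(n)
        if L<5e-5: continue
        n/=L; n*=np.sign(n@n0)
        if n@n0<.9: continue
        i=abs((Q-a[0])@n)<.001
        if i.sum()>best.sum(): best=i
    t=Q[best]; c0=t.mean(0); n=np.linalg.svd(t-c0)[2][2]; n*=np.sign(n@n0)
    M=frame(); l=n@M
    print(len(t),'normal in mouth',l.round(3),'tilt about x',np.degrees(np.arctan2(l[1],l[2])).round(1),'about y',np.degrees(np.arctan2(l[0],l[2])).round(1))
    return t,n
E
python3 - <<'E'
from h import *
s=st(); tcp=np.array(s['tool_pos']); t,n=plate('q',tcp-[0,0,.027],np.array([0,0,1.]))
f=np.array([-.734,.679,0]);x=np.array([.679,.734,0])
d=t-tcp; print('f pct',np.percentile(d@f*1000,[0.5,3,50,97,99.5]),'x',np.percentile(d@x*1000,[.5,3,97,99.5]),'z',d[:,2].mean())
r=cv2.minAreaRect(np.c_[d@x,d@f].astype(np.float32)*1000); print(r)
E
```

```text
17.2 [ 0.5818 -0.2534  0.204 ] [ 0.   0.  -0.3] 0.137
176 normal in mouth [ 0.016 -0.505  0.863] tilt about x -30.3 about y 1.1
f pct [-34.76825934 -24.6207914   17.92085989  33.52360563  35.71414825] x [-13.83191456 -13.1622418   16.67880727  17.02866899] z -0.028114532602995276
((1.377227783203125, 0.4429168701171875), (31.473804473876953, 70.66012573242188), 0.31569141149520874)
```

Call:
{"method": "jog_arm", "body": {
  "steps": [0.1, -0.1, -0.9, 0, 0.1, 0, -0.9, 0, 0, 0, 0, 0, 0, 0, 0, 0],
  "grip": 1,
  "force": 8
}}

```text
time: 17.6
tool_pos: [0.5848, -0.2549, 0.186]
tcp_rot: [[-0.735, 0.679, -0.001], [0.679, 0.735, 0.0], [0.001, -0.0, -1.0]]
wrist_force: [-0.0, 0.2, -0.5]
finger_gap: 0.134
```

Call:
{"method": "jog_arm", "body": {
  "steps": [0, 0, -0.15, 0, 0, 0, -0.15, 0, 0, 0, 0, 0]
}}

```text
time: 17.9
tool_pos: [0.5852, -0.255, 0.1835]
tcp_rot: [[-0.735, 0.679, -0.0], [0.679, 0.735, -0.0], [0.0, -0.0, -1.0]]
wrist_force: [0.1, 1.0, -0.4]
finger_gap: 0.132
```

Call:
{"method": "jog_arm", "body": {
  "steps": [-0.1, 0.08, -0.15, 0, 0, 0, -0.15, 0, 0, 0, 0, 0]
}}

```text
time: 18.2
tool_pos: [0.584, -0.254, 0.1807]
tcp_rot: [[-0.735, 0.679, -0.001], [0.679, 0.735, 0.0], [0.001, -0.0, -1.0]]
wrist_force: [-1.1, 0.1, 1.5]
finger_gap: 0.134
```

Call:
{"method": "jog_arm", "body": {
  "steps": [0, 0, -0.1, 0, 0, 0, -0.1, 0, 0, 0, 0, 0]
}}

```text
time: 18.5
tool_pos: [0.5838, -0.2538, 0.1791]
tcp_rot: [[-0.735, 0.679, -0.001], [0.679, 0.735, 0.001], [0.001, -0.0, -1.0]]
wrist_force: [-4.5, 2.5, 7.4]
finger_gap: 0.134
```

Call:
{"method": "jog_arm", "body": {
  "steps": [-0.27, 0.25, -0.31, 0, -0.25, 0.23, -0.35, 0, 0, 0, 0, 0]
}}

```text
time: 18.8
tool_pos: [0.5787, -0.2492, 0.1715]
tcp_rot: [[-0.735, 0.678, -0.0], [0.678, 0.735, 0.0], [0.0, -0.0, -1.0]]
wrist_force: [-0.4, 0.4, -0.1]
finger_gap: 0.135
```

```bash
python3 - <<'E'
from h import *
snap('r'); s=st(); crop('r',np.array(s['tool_pos'])-[0,0,.05])
E
```

```text
18.9 [ 0.5788 -0.2493  0.1716] [-0.9  0.7 -0. ] 0.141
```

View pics/r_scenec.png

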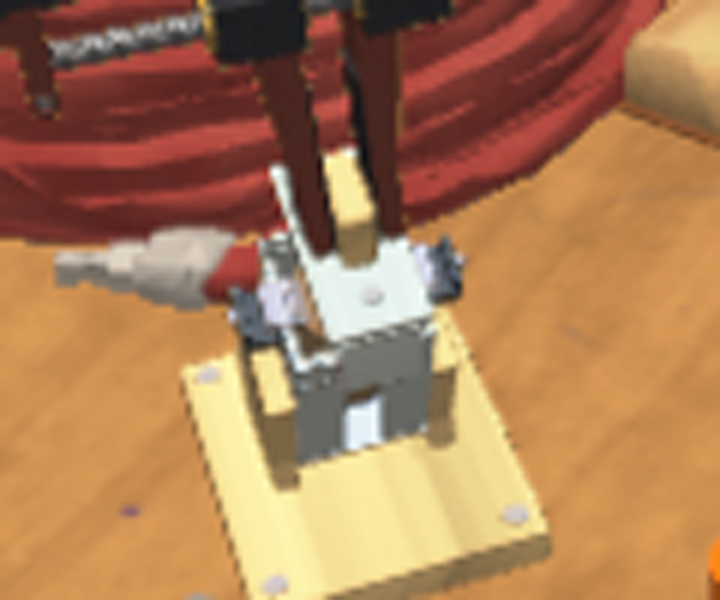

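Call:
{"method": "jog_arm", "body": {
  "steps": [-0.23, 0.21, -0.38, 0, -0.2, 0.19, -0.4, 0, -0.18, 0.16, -0.42, 0, 0, 0, 0, 0]
}}

```text
time: 19.3
tool_pos: [0.5723, -0.2434, 0.1591]
tcp_rot: [[-0.735, 0.679, -0.001], [0.679, 0.735, 0.001], [0.001, -0.0, -1.0]]
wrist_force: [0.3, 0.3, -0.8]
finger_gap: 0.133
```

```bash
cat >> h.py <<'E'
def platerep(tag,tcp,tilt):
    a=np.radians(tilt); f=np.array([-.734,.679,0]); k=np.array([0,0,1.]); n0=f*np.sin(a)+k*np.cos(a)
    c=tcp-.0108*k-.016*n0; t,n=plate(tag,c,n0)
    b=(t-MO)@frame()*1000; print('in mouth pct',np.percentile(b,[.5,50,99.5],axis=0).round(1).tolist()); r=cv2.minAreaRect(b[:,:2].astype(np.float32)); print(r,'tcp',((tcp-MO)@frame()*1000).round(1)); return t,n
E
python3 - <<'E'
from h import *
snap('s'); s=st(); tcp=np.array(s['tool_pos']);crop('s',tcp-[0,0,.05]); platerep('s',tcp,27)
E
```

```text
19.4 [ 0.5726 -0.2436  0.1595] [ 0.3 -0.4  0.5] 0.139
178 normal in mouth [-0.029 -0.019  0.999] tilt about x -1.1 about y -1.7
in mouth pct [[-14.5, -24.9, 33.4], [0.8, 30.5, 35.2], [17.1, 45.4, 36.7]]
((1.6684999465942383, 10.287860870361328), (31.40924072265625, 70.57861328125), 1.1010576486587524) tcp [ 0.1  4.1 59.7]
```

View pics/s_scenec.png

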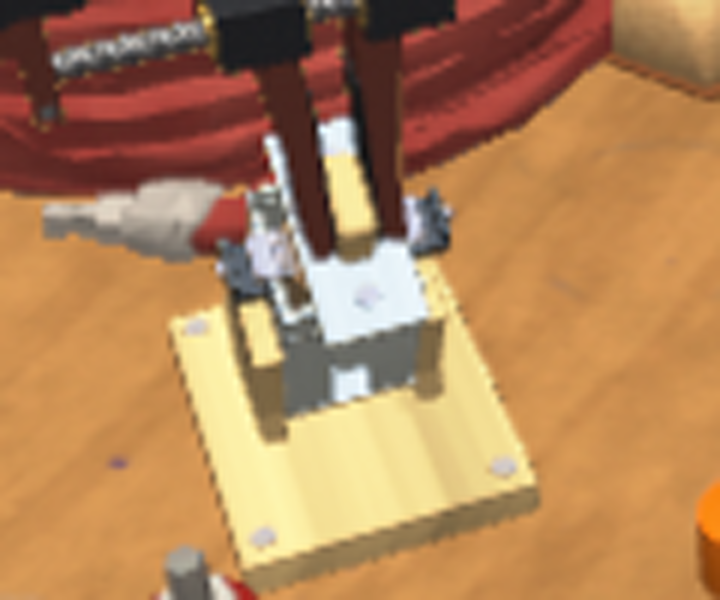

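Call:
{"method": "jog_arm", "body": {
  "steps": [0, 0, 0, 0, 0, 0, 0, 0, -0.11, 0.1, 0.26, 0, 0.22, -0.2, 0.17, 0, 0.22, -0.2, 0.17, 0, 0.21, -0.2, 0.17, 0, 0, 0, 0, 0, 0, 0, 0, 0],
  "grip": 1,
  "force": 40
}}

```text
time: 20.2
tool_pos: [0.5784, -0.2489, 0.1677]
tcp_rot: [[-0.734, 0.679, 0.0], [0.679, 0.734, 0.0], [-0.0, 0.0, -1.0]]
wrist_force: [0.1, 1.1, -1.2]
finger_gap: 0.135
```

```bash
python3 - <<'E'
from h import *
snap('t'); s=st(); tcp=np.array(s['tool_pos']);crop('t',tcp-[0,0,.05]); platerep('t',tcp,29)
P=cloud('scene',np.load('t_scene.npy')); A=(P-MO)@frame()*1000
t=(A[...,2]<-12)&(A[...,2]>-40)&(abs(A[...,0])<20)&(A[...,1]>16)&(A[...,1]<28); print('front y',t.sum(),np.median(A[t][:,1]))
E
```

```text
20.3 [ 0.5782 -0.2488  0.1675] [-1.2 -0.3 -0.4] 0.129
177 normal in mouth [-0.051 -0.02   0.999] tilt about x -1.1 about y -2.9
in mouth pct [[-14.4, -35.7, 36.3], [1.0, 18.5, 38.5], [16.9, 33.9, 40.4]]
((1.3778657913208008, -1.399932861328125), (31.063899993896484, 70.85623168945312), 0.6240416169166565) tcp [ 0.2 -6.6 62.9]
front y 61 22.612208370967405
```

View pics/t_scenec.png

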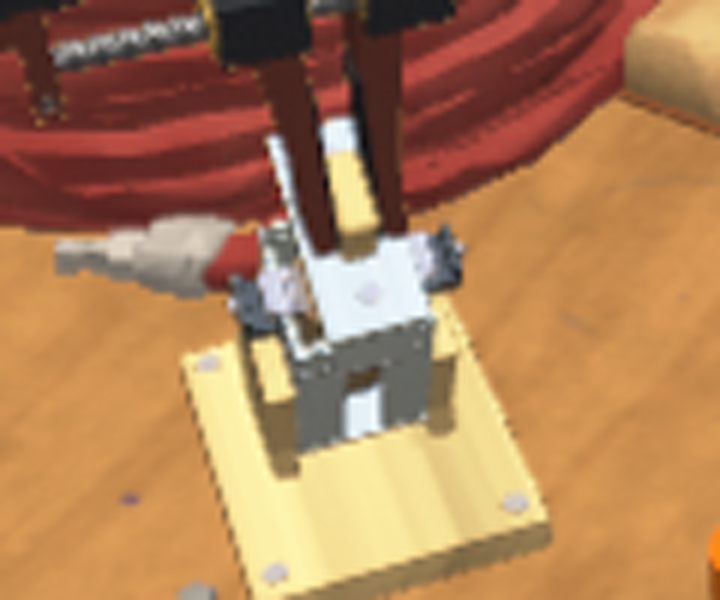

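Call:
{"method": "jog_arm", "body": {
  "steps": [-0.05, 0.05, -0.04, 0, 0.11, -0.1, -0.26, 0, 0.11, -0.1, -0.26, 0, 0.11, -0.1, -0.26, 0, 0.11, -0.1, -0.26, 0, 0, 0, 0, 0, 0, 0, 0, 0]
}}

```text
time: 21.0
tool_pos: [0.5822, -0.2524, 0.1567]
tcp_rot: [[-0.735, 0.679, -0.0], [0.679, 0.735, 0.0], [0.0, -0.0, -1.0]]
wrist_force: [-0.3, 0.6, -0.8]
finger_gap: 0.131
```

```bash
python3 - <<'E'
from h import *
snap('u'); s=st(); tcp=np.array(s['tool_pos']);crop('u',tcp-[0,0,.05]); platerep('u',tcp,29)
E
```

```text
21.1 [ 0.5823 -0.2524  0.1569] [ 0.4  0.9 -0.6] 0.136
184 normal in mouth [-0.006 -0.023  1.   ] tilt about x -1.3 about y -0.4
in mouth pct [[-13.8, -34.7, 23.9], [2.9, 19.5, 26.2], [17.1, 35.2, 27.5]]
((1.9912376403808594, 0.0272064208984375), (31.25197982788086, 70.29707336425781), 2.148880958557129) tcp [ 0.3 -5.9 51. ]
```

View pics/u_scenec.png

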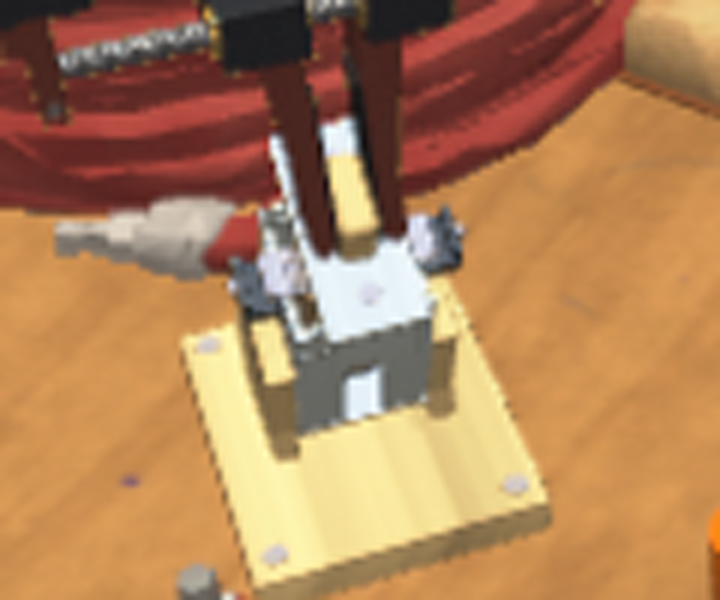

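Call:
{"method": "jog_arm", "body": {
  "steps": [0.07, -0.07, -0.17, 0, 0.08, -0.07, -0.18, 0, 0.07, -0.07, -0.17, 0, 0, 0, 0, 0]
}}

```text
time: 21.5
tool_pos: [0.5844, -0.2544, 0.1516]
tcp_rot: [[-0.735, 0.679, -0.0], [0.679, 0.735, 0.0], [0.0, 0.0, -1.0]]
wrist_force: [-0.4, 0.4, 1.6]
finger_gap: 0.137
```

Call:
{"method": "jog_arm", "body": {
  "steps": [0.07, -0.07, -0.17, 0, 0.08, -0.07, -0.18, 0, 0, 0, 0, 0]
}}

```text
time: 21.8
tool_pos: [0.586, -0.2559, 0.1478]
tcp_rot: [[-0.734, 0.679, -0.0], [0.679, 0.734, 0.0], [0.0, -0.0, -1.0]]
wrist_force: [0.7, 0.8, -1.2]
finger_gap: 0.134
```

Call:
{"method": "jog_arm", "body": {
  "steps": [0.07, -0.07, -0.17, 0, 0.08, -0.07, -0.18, 0, 0, 0, 0, 0]
}}

```text
time: 22.1
tool_pos: [0.5875, -0.2574, 0.1442]
tcp_rot: [[-0.735, 0.679, -0.0], [0.679, 0.735, -0.0], [0.0, -0.0, -1.0]]
wrist_force: [0.2, -0.4, -0.2]
finger_gap: 0.136
```

```bash
python3 - <<'E'
from h import *
snap('v'); s=st(); tcp=np.array(s['tool_pos']);crop('v',tcp-[0,0,.05]); platerep('v',tcp,29)
E
```

```text
22.2 [ 0.5876 -0.2574  0.1445] [-0.8 -0.1 -0.9] 0.135
177 normal in mouth [-0.005 -0.03   1.   ] tilt about x -1.7 about y -0.3
in mouth pct [[-14.3, -36.1, 9.6], [2.0, 17.9, 11.7], [17.1, 35.0, 13.1]]
((1.7263307571411133, -0.6612014770507812), (31.44049072265625, 71.43492889404297), 1.262892246246338) tcp [ 0.2 -6.1 36.6]
```

View pics/v_scenec.png

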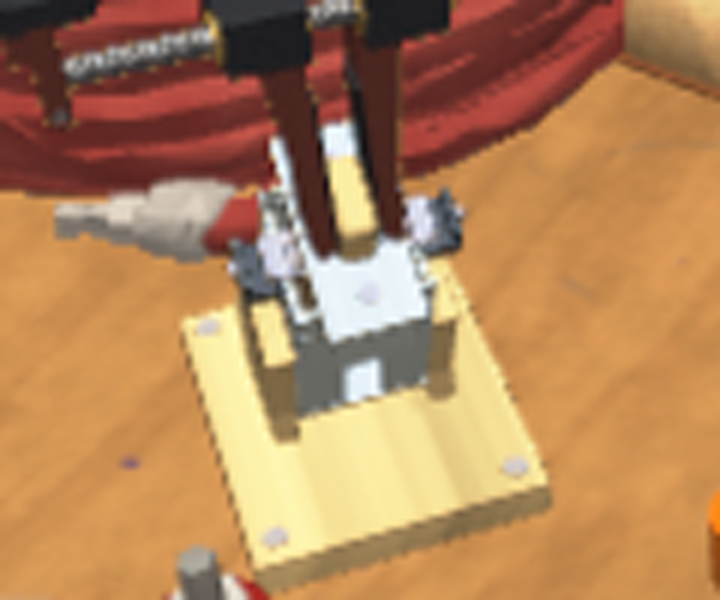

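Call:
{"method": "jog_arm", "body": {
  "steps": [0.04, -0.03, -0.09, 0, 0, 0, 0, 0]
}}

```text
time: 22.4
tool_pos: [0.5879, -0.2576, 0.1441]
tcp_rot: [[-0.735, 0.679, 0.0], [0.679, 0.735, -0.0], [-0.0, -0.0, -1.0]]
wrist_force: [-1.7, 0.8, 2.9]
finger_gap: 0.135
```

Call:
{"method": "jog_arm", "body": {
  "steps": [0.04, -0.03, -0.09, 0, 0, 0, 0, 0]
}}

```text
time: 22.6
tool_pos: [0.5879, -0.2576, 0.1439]
tcp_rot: [[-0.735, 0.679, -0.001], [0.679, 0.735, 0.0], [0.001, -0.0, -1.0]]
wrist_force: [-4.7, 3.1, 10.0]
finger_gap: 0.131
```

Call:
{"method": "jog_arm", "body": {
  "steps": [0.04, -0.03, -0.09, 0, 0, 0, 0, 0, -0.08, 0.06, 0.18, 0, 0, 0, 0, 0]
}}

```text
time: 23.0
tool_pos: [0.588, -0.2576, 0.1442]
tcp_rot: [[-0.735, 0.679, 0.001], [0.679, 0.735, -0.0], [-0.001, 0.0, -1.0]]
wrist_force: [-1.8, 0.6, 4.3]
finger_gap: 0.131
```

Call:
{"method": "jog_arm", "body": {
  "steps": [0, 0, 0, 0, 0, 0, 0, 0, 0, 0, 2, 0, 0, 0, 3, 0, 0, 0, 3, 0, -1, 1, 0, 0, 0, 0, 0, 0],
  "grip": 0.65
}}

```text
time: 23.7
tool_pos: [0.5775, -0.2471, 0.2244]
tcp_rot: [[-0.735, 0.678, 0.001], [0.678, 0.735, -0.0], [-0.001, 0.0, -1.0]]
wrist_force: [-1.0, -0.4, -1.1]
finger_gap: 0.346
```

```bash
python3 - <<'E'
from h import *
snap('w'); s=st(); tcp=np.array(s['tool_pos']);crop('w',MO,40,40,8)
h=MO+.024*frame()[:,2]
platerep('w',h+[0,0,.0068],30)
E
```

```text
23.8 [ 0.5777 -0.2475  0.2232] [ 0.4 -0.2 -0.4] 0.35
273 normal in mouth [ 0.024 -0.021  1.   ] tilt about x -1.2 about y 1.3
in mouth pct [[-14.1, -36.5, 9.2], [3.1, 7.8, 10.8], [17.3, 34.9, 12.6]]
((1.6596403121948242, -0.7569961547851562), (31.577939987182617, 72.07951354980469), 0.1245112270116806) tcp [ 0.  -3.4 29.9]
```

View pics/w_scenec.png

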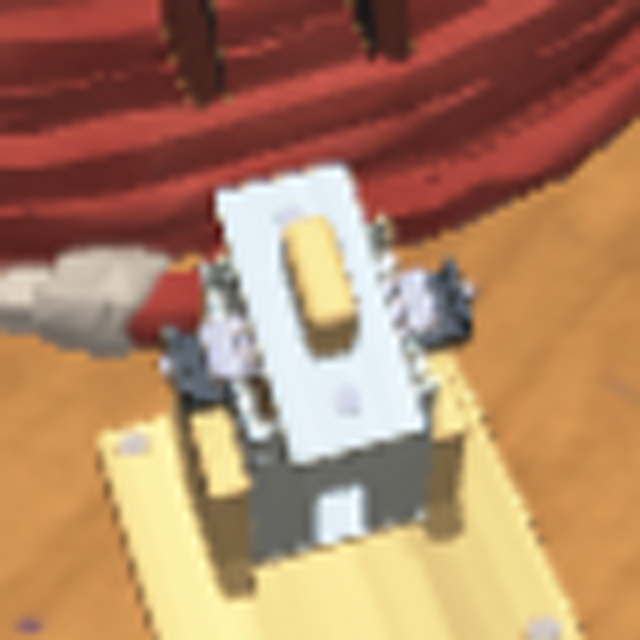

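Call:
{"method": "jog_arm", "body": {
  "steps": [-2, 4, 1, 0, -2, 4, 1, 0, -2, 4, 0, 0, -2, 4, 0, 0, -1, 4, 0, 0, 0, 4, 0, 0, 0, 4, 0, 0, 0, 4, 0, 0, 0, 4, 0, 0, 0, 3, 0, 0, 0, 0, 0, 0, 0, 0, 0, 0]
}}

```text
time: 25.0
tool_pos: [0.4877, 0.1426, 0.243]
tcp_rot: [[-0.736, 0.677, -0.001], [0.677, 0.736, -0.001], [0.001, -0.001, -1.0]]
wrist_force: [-0.3, 0.1, -0.1]
finger_gap: 0.349
```

```bash
python3 - <<'E'
from h import *
snap('x'); s=st();crop('x',MO,40,40,8)
P=cloud('top',np.load('x_top.npy')); im=cv2.imread('pics/x_top.png'); hsv=cv2.cvtColor(im,cv2.COLOR_BGR2HSV)
M=frame(); A=(P-MO)@M*1000
m=(abs(A[...,0])<20)&(abs(A[...,1])<40)&(abs(A[...,2]-12)<6)&(hsv[...,1]<60)&(hsv[...,2]>150); b=A[m]
print(len(b),np.linalg.lstsq(np.c_[b[:,:2],np.ones(len(b))],b[:,2],rcond=None)[0], cv2.minAreaRect(b[:,:2].astype(np.float32)))
m=(abs(A[...,0])<5)&(abs(A[...,1])<12)&(A[...,2]>28); print('bar top z',np.median(A[m][:,2]),'expect 36')
E
```

```text
25.1 [0.4878 0.1415 0.2432] [-0.3  0.8 -0.2] 0.352
337 [-4.77960984e-03  4.69564308e-04  1.24808943e+01] ((0.03410530090332031, -1.8214187622070312), (71.7741928100586, 39.1327018737793), 88.41642761230469)
bar top z 36.592617643010314 expect 36
```

View pics/x_topc.png

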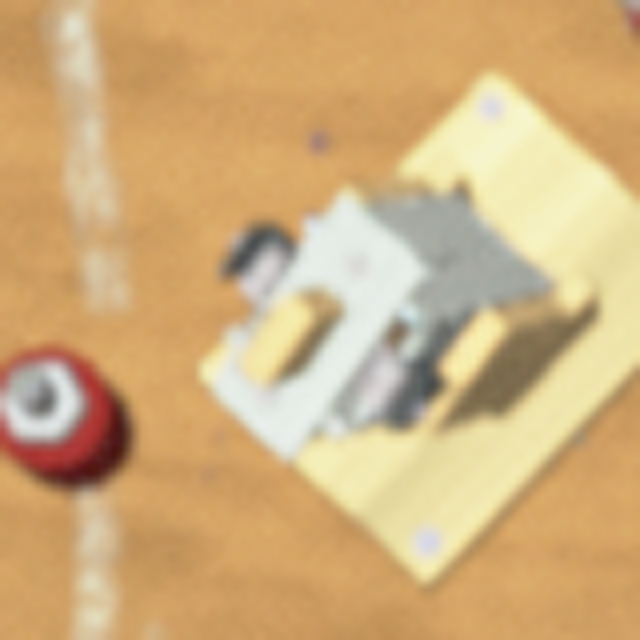

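View pics/x_scene.png

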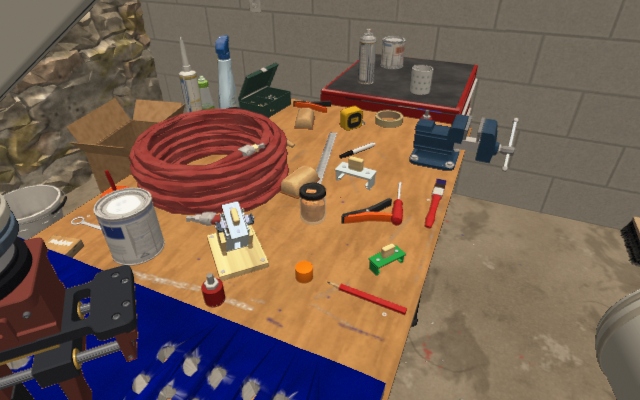

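```bash
python3 -c "
from cell import bot
print(bot.sign_off())"
```

```text
the job is handed in; nothing more can be done
None
```

The plug is held in the magazine under both catches and the cover is fully home. I handed the job in at about 25 s.

- **Plug:** I picked the bare wooden plug, not the orange one. I tilted it about 30° in the jaws against the back wall, pressed it through the catches, and pushed it under them with closed fingers at about 8 N. After I withdrew, its top read within about 1 mm of the catch plane, and both catches showed over it.
- **Cover:** I used the smaller silver cover, tilted the same way, and pressed it along the tube to a firm stop at about 10 N. The plate top then read 12.5 mm above the mouth from the top camera and 10.8 mm from the scene camera, against a nominal 12. The bar top read 36.6 mm, against 36.
- **Disagreements:** The two cameras differ by about 2 mm. The scene camera showed a 1.2° tilt on the plate, but the top camera showed it parallel to within 0.3°, so I put that down to camera bias. I couldn't see the clip hooks under the beads; I judged them snapped from the plate height and the firm stop.
- **Other things:** The last scene picture showed nothing else moved by eye, and the gripper was well clear.

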